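Change over the walnut-painting turntable

ROBOT

A 6-joint arm with a two-finger parallel gripper is mounted at the origin on the work surface; the furniture and walls round the work are solid. World frame = base frame: x ahead of the robot, y to its left, z up, the work surface at z = 0. Lengths are in m, angles in rad, forces in N, time in s.
With the tool pointing down it reaches from about 0.4 to 0.825 m from the base axis. Payload 7 kg.
Tool frame: the origin (TCP) lies midway between the tips of the shut fingers; the grasp point (between the pads) lies 19 mm behind it; y points along the fingers, z is the direction in which the jaws open and shut, and the axes are right-handed (so a half turn about y gives the same grasp; the last joint's range is limited). The gripper opens to 88 mm and grips with 3 to 60 N. Pads are 19 mm wide; open, the fingers measure 130 mm over their backs; the gripper's body (78 mm by 193 mm) begins 47 mm behind the grasp point.
Start: joints at [1.567, 0.359, 0.012, 0, -1.224, -0.288], TCP at [0.194, 0.646, 0.206] pointing down, gripper open.
Joint ranges: [-3.07, 3.07], [-1.43, 2.12], [-1.02, 1.25], [-3.03, 1.67], [-3.05, -0], [-3.03, 3.03]. Speed limits (rad/s): [2.39, 2.39, 3.01, 3.14, 3.14, 3.14].

INTERFACE

Orientations are given as [roll, pitch, yaw] about the fixed x, y, z axes, in that order (R = Rz(yaw) Ry(pitch) Rx(roll)).
In Python, from station import arm gives the robot as it stands.
- The arm moves only by the tool move_arm, never from a script. Its argument "deltas" is a list of rows, each an object with "dp": the shift along the tool's x, y, z in mm, a list of three; "rotation": the turn, a rotation vector about the tool's x, y, z in degrees, a list of three. A call has 1 to 5 rows; each row shifts and turns the pose as measured when the row begins, along the tool's axes as they then stand; what a row does not reach is not made up. A row lasts 1/12 s, in which the tool goes at most 41.7 mm and 7.16 degrees, less where a joint would pass 70% of its speed; a pose out of reach is approached as far as the arm can. A call is refused whole if a number of a shift passes 41.7 or a number of a turn 7.16, either way. A call with a gripper value outside its range is refused whole. "jaw" is the closure in counts, from 0 (fully open) to 255 (shut), set as the call begins (left out, the last holds). The fingers move at their own pace and stop on an object; "squeeze" is the grip in N (left out, the last holds). Time passes only in rows, so rows that do not move let the fingers close. It gives the time, the measured TCP pose, the force and the opening at its end, in the units of the state.
- arm.get_state(): the state, without advancing time (a new reading comes with each control period).
- arm.grab_frame(name): name is "side" or "top"; returns a dict with "pixels" (480x640x3 uint8, red, green, blue), "z_map" (480x640 float32, m along the optical axis (not along the pixel's ray), 0 where there is no reading), "fx", "fy", "cx", "cy" (pixels), "cam_to_world" (4x4, takes a point from camera to world coordinates). Camera axes: x right, y down, z forward; pixel columns grow to the right and rows downward; lengths in m; the calibration is good to about 2 mm. A picture is of the moment at which its call begins.
- arm.job_done(): hands the job in, once; it reports no verdict.
The state is a dict: "t": time; "q": joint angles; "qd": joint speeds; "joint_efforts": joint torques, N m; "eef_pos": TCP position; "ee_rot": TCP orientation; "force": force on the tool from outside, world axes, zero at the start; "moment": the same for the moment, N m; "width": finger opening in m.
Only numpy, scipy, OpenCV 4.12 (cv2) and the standard library are available. Lean on these libraries where they do the work, as an engineer would, in place of code of your own. Each camera call takes 0.05 s, during which the arm holds its last target.

TASK

Change over the painting turntable: bring each finished carrier (gold walnuts) round to the brass pointer, slide it inward to unlock it, lift it off and stand it in the drying tray; and lock every waiting carrier of plain walnuts onto a station of its own, its keyholes set down over both stud heads and slid outward fully home, so that it cannot fly off when the table is spun. The table turns freely when pushed by its dowels, and only the station at the pointer is clear of the hood; leave it still with the red-marked station exactly at the pointer, where painting begins. Leave the paint jar alone.

Things in the scene. Friction and masses are not known exactly. Their poses are not given: they have to be found in the camera images.
- booth: painting booth, fixed: plywood base board 352 mm square, 12 mm thick; hood over the rear half (walls and clear roof, top 160 mm above the table, from 18 mm behind the turntable's axis back); brass pointer 34 mm high on the middle of the front edge. Origin on the table, on the turntable's axis; z up, -x from the axis to the pointer (towards the robot).
- mark (a point): the place at the pointer: point straight in from the brass pointer, 120 mm from the turntable's axis, 82 mm above the table. Fixed to the booth.
- turntable (a joint): angle turned since the start, rad, anticlockwise seen from above; it turns endlessly both ways on a light bearing with a little drag (0.04 N m) and stays where it is left. Wooden disc, 300 mm across, its top 36 mm above the table, with three stations 120 degrees apart and three upright turning dowels between them.
- home_1 (a point): station 1 of the turntable (broad red line on the rim): where a carrier's grip point stands when it is fully home there, 120 mm from the axis, 46 mm above the disc's top. x points outward from the axis, z up; a home carrier's axes agree with these.
- home_2 (a point): station 2 of the turntable (narrow black line on the rim): where a carrier's grip point stands when it is fully home there, 120 mm from the axis, 46 mm above the disc's top. x points outward from the axis, z up; a home carrier's axes agree with these. Two studs per station, 40 mm inward of this point (x = -40), y = +36 and -36 mm: shank 8 mm, head 16 mm across, from 10 to 15 mm above the disc.
- home_3 (a point): station 3 of the turntable (narrow black line on the rim): where a carrier's grip point stands when it is fully home there, 120 mm from the axis, 46 mm above the disc's top. x points outward from the axis, z up; a home carrier's axes agree with these. To lock: set the carrier flat on the disc 20 mm inward of home, heads through the large ends; slide it 20 mm outward until it stops. Off: the reverse.
- dowel_1 (a point): turning dowel, wood, 16 mm across, upright on the disc 135 mm from the axis, midway between two stations (60 degrees anticlockwise of station 1, from above), its top 60 mm above the disc. This point lies on its axis, 40 mm above the disc, 76 mm above the table.
- dowel_2 (a point): turning dowel, wood, 16 mm across, upright on the disc 135 mm from the axis, midway between two stations (60 degrees anticlockwise of station 2, from above), its top 60 mm above the disc. This point lies on its axis, 40 mm above the disc, 76 mm above the table.
- dowel_3 (a point): turning dowel, wood, 16 mm across, upright on the disc 135 mm from the axis, midway between two stations (60 degrees anticlockwise of station 3, from above), its top 60 mm above the disc. This point lies on its axis, 40 mm above the disc, 76 mm above the table.
- plain_1_grip (a point): carrier of plain brown walnuts, waiting on the cork mat, absent in some runs: plywood plate 88 x 108 x 8 mm (x by y), upright wooden grip block, two walnuts on cork plugs (52 mm high), 0.1 kg. This point: in the block (20 mm in x, 30 in y, 8 to 70 mm above the underside), 46 mm above the underside, 28 mm along +x from the plate's centre. z up, +x from nuts to block.
- plain_2_grip (a point): carrier of plain brown walnuts, waiting on the cork mat, absent in some runs: made like all carriers: two keyholes through the plate, at y = +36 and -36 mm from this point; large ends 23 mm wide centred at x = -20 mm, slots 11 mm wide run from them towards -x; a home stud stands at x = -40 mm.
- plain_3_grip (a point): carrier of plain brown walnuts, waiting on the cork mat, absent in some runs: made like all carriers. Grip the block from above, across its 30 mm (y).
- gold_1_grip (a point): finished carrier, of gold-painted walnuts, made like the plain ones (see plain_1, plain_2) with the same grip point and axes. Starts fully home on station 1; absent in some runs.
- gold_2_grip (a point): finished carrier, of gold-painted walnuts, made like the plain ones (see plain_1, plain_2) with the same grip point and axes. Starts fully home on station 2; absent in some runs.
- gold_3_grip (a point): finished carrier, of gold-painted walnuts, made like the plain ones (see plain_1, plain_2) with the same grip point and axes. Starts fully home on station 3; absent in some runs.
- dry_tray: drying tray, fixed, 370 x 166 mm (its x by y), floor 5 mm thick with thin ridges, lip 13 mm high; inner floor 358 x 154 mm. Origin at the centre of its underside. Beside the booth, left or right.
- prep_mat: cork mat, fixed, 370 x 150 x 3 mm, on the other side of the booth; the plain carriers wait on it. Origin at the centre of its underside.
- paint_jar: bystander: small paint jar, 46 mm across and high; origin at the centre of its underside. Leave it alone.

How it is judged:
At the end, for the whole second after the job is handed in: Every plain carrier upright and home on a station (grip point within 6 mm of a home point), every gold carrier flat (within 0.04 rad) on the drying tray's floor, and the red-marked station at the pointer (home point within 8 mm of the mark, from above), the turntable still ((distance between plain_1_grip and home_1 below 0.006 m or distance between plain_1_grip and home_2 below 0.006 m or distance between plain_1_grip and home_3 below 0.006 m) and angle between each of plain_1_grip, plain_2_grip, plain_3_grip's own z axis and vertical below 0.1 rad and (distance between plain_2_grip and home_1 below 0.006 m or distance between plain_2_grip and home_2 below 0.006 m or distance between plain_2_grip and home_3 below 0.006 m) and (distance between plain_3_grip and home_1 below 0.006 m or distance between plain_3_grip and home_2 below 0.006 m or distance between plain_3_grip and home_3 below 0.006 m) and x of gold_1_grip in the frame of dry_tray between -0.185 and 0.185 m and y of gold_1_grip in the frame of dry_tray between -0.08 and 0.08 m and z of each of gold_1_grip, gold_2_grip, gold_3_grip in the frame of dry_tray below 0.055 m and angle between each of gold_1_grip, gold_2_grip, gold_3_grip's own z axis and vertical below 0.04 rad and x of gold_2_grip in the frame of dry_tray between -0.185 and 0.185 m and y of gold_2_grip in the frame of dry_tray between -0.08 and 0.08 m and x of gold_3_grip in the frame of dry_tray between -0.185 and 0.185 m and y of gold_3_grip in the frame of dry_tray between -0.08 and 0.08 m and horizontal distance between home_1 and mark below 0.008 m and velocity of joint turntable between -0.05 and 0.05 rad/s); the robot touches nothing.
It fails at once if the paint jar is displaced by more than 30 mm (distance of paint_jar from where it was at the start of the episode above 0.03 m).
Of gold_1, gold_2, gold_3 only 2 to 3 are there at a start; the rules pass over those that are not, and their reading is None.
Of plain_1, plain_2, plain_3 only 2 to 3 are there at a start; the rules pass over those that are not, and their reading is None.
At some moment in a run one of plain_1, plain_2, plain_3 may be knocked a few centimetres aside while the robot is not near it.
Once in a run the grip may slacken for a moment while it holds something.
It also fails if it takes over 210 s, if anything falls off the work surface, if the arm or the gripper's body presses on something with over 40 N, if the wrist force passes 120 N, or if a joint passes its speed limit or range.

## Working session

There is one attempt and no reset: what is moved stays moved. The work goes in short steps, Python scripts to look and compute and a tool call to move; the robot and the scene stay as the last step left them, time stands still between calls to the robot, and variables do not carry over. Pictures are saved under pics/ and viewed, and the job is handed in when it is done.

Besides the shell and the picture viewer there is one more tool, called after "Emit:" as a command line: name --argument value ..., lists and objects as JSON in quotes. move_arm: Moves the arm, as the interface text tells. Its arguments: {"type":"object","properties":{"deltas":{"type":"array","items":{"type":"object","properties":{"dp":{"type":"array","items":{"type":"number"}},"rotation":{"type":"array","items":{"type":"number"}}}}},"jaw":{"type":"number"},"squeeze":{"type":"number"}},"required":["deltas"]}

```bash
ls; mkdir -p pics; python3 - <<'E'
from station import arm
import cv2,numpy as np
print(arm.get_state())
for n in("top","side"):
    f=arm.grab_frame(n); cv2.imwrite(f"pics/{n}0.png",f["pixels"][:,:,::-1]); print(n,f["fx"],f["fy"],f["cx"],f["cy"]); print(np.round(f["cam_to_world"],4).tolist())
E
```

```text
pics
{'t': 0.0, 'q': array([ 1.56711665e+00,  3.59387485e-01,  1.10685184e-02, -3.47376380e-04,
       -1.22409135e+00, -2.88073168e-01]), 'qd': array([ 5.28389423e-04, -1.92443109e-03, -5.75211753e-04, -8.55142406e-04,
       -9.43875342e-05, -6.87882924e-04]), 'joint_efforts': array([-1.18912860e-03, -5.82718134e+01,  2.93078935e+01,  6.99760392e+00,
        6.88961009e-03, -1.47287392e-04]), 'eef_pos': array([0.19404791, 0.6459668 , 0.20472703]), 'ee_rot': array([-1.56915606e+00,  1.45488134e-04,  2.84972163e+00]), 'force': array([0.28413045, 0.25205312, 0.44557693]), 'moment': array([-0.02773402, -0.02071351,  0.00939969]), 'width': 0.08738487779965318}
top 557.9918640897944 557.9918640897944 316.21073123224494 240.36054162716337
[[0.0768, -0.9696, 0.2322, 0.2932], [-0.997, -0.074, 0.0206, -0.0148], [-0.0028, -0.2331, -0.9725, 1.1869], [0.0, 0.0, 0.0, 1.0]]
side 597.1877142672176 597.1877142672176 318.58792910789924 227.49806763936638
[[0.9919, -0.0868, 0.0931, 0.4349], [-0.1272, -0.6587, 0.7416, -0.9713], [-0.0031, -0.7474, -0.6644, 0.9237], [0.0, 0.0, 0.0, 1.0]]
```

View pics/top0.png

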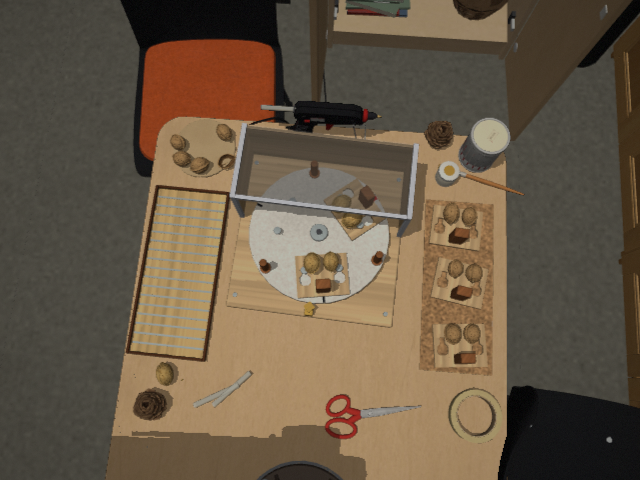

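View pics/side0.png

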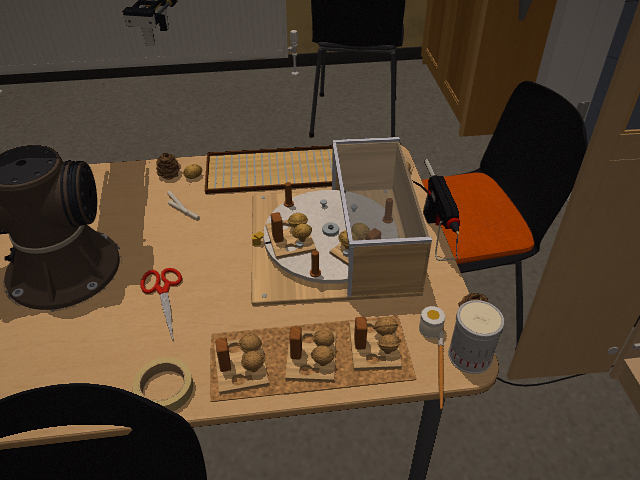

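```bash
cat > h.py <<'E'
import numpy as np,cv2
from station import arm
def cloud(f):
    z=f["z_map"];v,u=np.mgrid[:480,:640]
    P=np.stack([(u-f["cx"])/f["fx"]*z,(v-f["cy"])/f["fy"]*z,z],-1)
    T=f["cam_to_world"];W=P@T[:3,:3].T+T[:3,3]; W[z<=0]=np.nan
    return W
def grab(n,save=None):
    f=arm.grab_frame(n)
    if save: cv2.imwrite(f"pics/{save}.png",f["pixels"][:,:,::-1])
    return f,cloud(f)
def ortho(f,z,x0,x1,y0,y1,s=0.001):
    # rectified view of plane height z; image up=+x, left=+y
    X,Y=np.meshgrid(np.arange(x1,x0,-s),np.arange(y1,y0,-s),indexing='ij')
    T=np.linalg.inv(f["cam_to_world"]);P=np.stack([X,Y,np.full_like(X,z)],-1)@T[:3,:3].T+T[:3,3]
    u=(P[...,0]/P[...,2]*f["fx"]+f["cx"]).astype(np.float32);v=(P[...,1]/P[...,2]*f["fy"]+f["cy"]).astype(np.float32)
    return cv2.remap(f["pixels"],u,v,cv2.INTER_LINEAR)[:,:,::-1]
def blobs(f,W,zlo,zhi,xr=(.25,.95),yr=(-.5,.5),mina=8):
    m=((W[...,2]>zlo)&(W[...,2]<zhi)&(W[...,0]>xr[0])&(W[...,0]<xr[1])&(W[...,1]>yr[0])&(W[...,1]<yr[1])).astype(np.uint8)
    n,l,st,c=cv2.connectedComponentsWithStats(m)
    for i in range(1,n):
        if st[i,4]>=mina:
            q=W[l==i];col=np.median(f["pixels"][l==i],0)
            (cx,cy),(a,b),an=cv2.minAreaRect((q[:,:2]*1000).astype(np.float32))
            print("px",np.round(c[i]).astype(int),"n",st[i,4],"med",np.round(np.median(q,0),4),"rect",np.round([cx,cy,a,b,an],1),"rgb",col)
E
python3 - <<'E'
from h import *
f,W=grab("top")
print("tops 60-80");blobs(f,W,.066,.08)
print("tops 90-112");blobs(f,W,.09,.115)
im=ortho(f,.036,.45,.85,-.2,.2,.0007);cv2.imwrite("pics/o1.png",im)
im=ortho(f,.01,.3,.9,-.42,.42,.0012);cv2.imwrite("pics/o2.png",im)
E
```

```text
tops 60-80
px [311 123] n 61 med [0.8189 0.0401 0.0737] rect [8.186e+02 3.590e+01 4.100e+00 6.520e+01 2.000e-01] rgb [8. 9. 9.]
px [335 124] n 10 med [ 0.8193 -0.0107  0.0753] rect [819.7 -12.8   3.8  15.2   6.6] rgb [28. 26. 24.]
px [478 155] n 112 med [ 0.7688 -0.318   0.0729] rect [ 779.1 -324.9   77.    32.6   64.1] rgb [63. 61. 58.]
px [239 209] n 12 med [0.6134 0.1744 0.0707] rect [614.2 174.6   4.4  11.2  27. ] rgb [65.5 66.  66.5]
px [350 222] n 124 med [ 0.6016 -0.0551  0.0741] rect [607.3 -61.3  41.8  28.9  88. ] rgb [100.   80.5  47.5]
px [402 229] n 11 med [ 0.5956 -0.1648  0.0712] rect [ 596.2 -165.4    9.2    4.1   60.1] rgb [68. 67. 68.]
px [462 233] n 143 med [ 0.598  -0.2884  0.0718] rect [ 598.5 -288.5   30.2   20.4   87.6] rgb [117.  75.  43.]
px [331 263] n 132 med [ 0.5116 -0.0246  0.0763] rect [518.3 -24.1  35.   33.   46.3] rgb [106.5  85.   50. ]
px [312 263] n 188 med [0.5087 0.0146 0.0753] rect [513.2  13.9  44.9  32.6   3.9] rgb [114.   91.5  54. ]
px [377 259] n 10 med [ 0.5288 -0.1184  0.0728] rect [ 529.4 -119.    13.1    4.1   81.2] rgb [51. 31. 17.]
px
[... 596 characters left out ...]
ct [830.8  19.7 254.8  34.3  89.5] rgb [19. 17. 17.]
px [489 137] n 1238 med [ 0.7976 -0.3327  0.1103] rect [ 799.8 -334.9   80.6   82.6   47.4] rgb [178. 171. 142.]
px [237 204] n 29 med [0.6133 0.1729 0.0976] rect [617.7 173.    7.8  16.3  62. ] rgb [65. 65. 66.]
px [404 225] n 21 med [ 0.5957 -0.165   0.104 ] rect [ 596.8 -165.2   11.3    5.8   48.6] rgb [70. 70. 70.]
px [379 254] n 48 med [ 0.535  -0.1195  0.0948] rect [ 534.6 -120.2   14.1   14.1    4. ] rgb [110.   70.5  41. ]
px [263 263] n 48 med [0.5    0.1107 0.0956] rect [500.3 110.9  14.2  14.   35.8] rgb [110.5  70.   41. ]
px [323 284] n 162 med [ 0.4649 -0.0118  0.1045] rect [465.3 -11.9  20.1  27.6   4.6] rgb [120.  75.  44.]
```

View pics/o1.png

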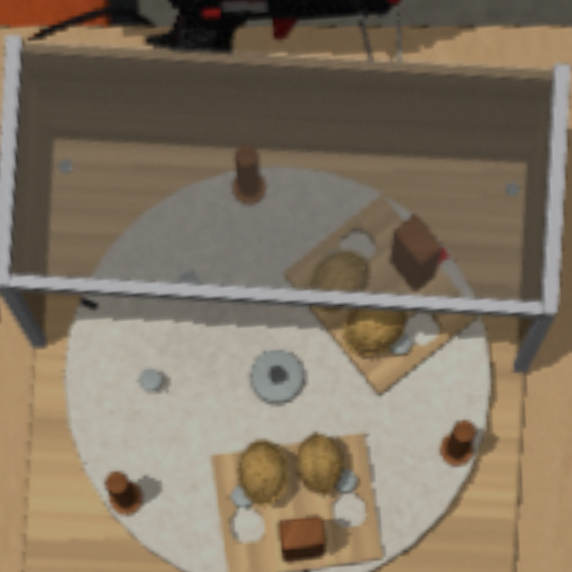

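View pics/o2.png

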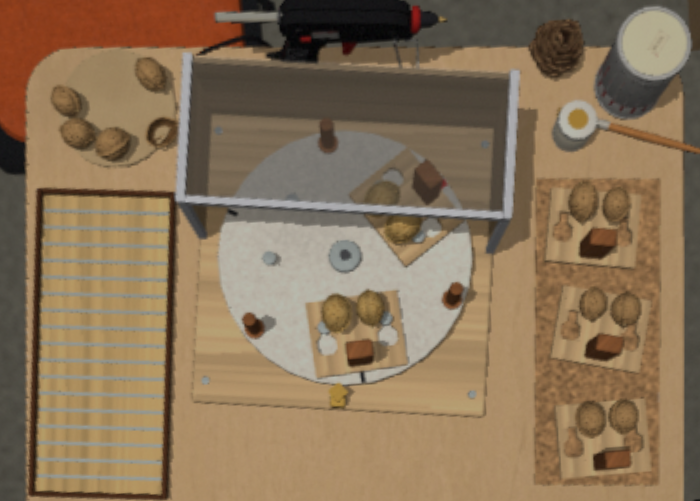

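```bash
cat >> h.py <<'E'
def plan(x,y,z,yaw,n=None,step=40,rot=7.0):
    """rows (tool axes) from the present pose to the target, yaw deg, tool straight down"""
    from scipy.spatial.transform import Rotation as R
    s=arm.get_state();p=s["eef_pos"].copy();A=R.from_euler('xyz',s["ee_rot"])
    B=R.from_euler('xyz',[-90,0,yaw],degrees=True)
    rv=(A.inv()*B).as_rotvec(degrees=True);d=np.array([x,y,z])-p
    k=n or max(1,int(np.ceil(max(np.linalg.norm(d)*1000/step,np.abs(rv).max()/rot))))
    print("rows",k,"total rv",np.round(rv,1),"d mm",np.round(d*1000,1))
    for i in range(k):
        Ri=A*R.from_rotvec(rv*i/k,degrees=True)
        print(np.round(Ri.inv().apply(d/k)*1000,1).tolist(),np.round(rv/k,2).tolist())
def st():
    s=arm.get_state();print("t %.2f"%s["t"],"p",np.round(s["eef_pos"]*1000,1),"rpy",np.round(np.degrees(s["ee_rot"]),1),"F",np.round(s["force"],1),"w %.1f"%(s["width"]*1000),"q",np.round(s["q"],2))
E
python3 - <<'E'
from h import *
f,W=grab("top")
blobs(f,W,.025,.05,(.38,.45),(-.1,.1),3)
for nm,z in (("tray",.013),):
    im=ortho(f,z,.28,.72,.18,.42,.001);cv2.imwrite("pics/tray.png",im)
plan(.4653,-.0119,.16,188.4)
E
```

```text
px [312 301] n 437 med [0.4424 0.0107 0.0351] rect [430.    6.1 123.2  40.   90. ] rgb [168. 142. 115.]
rows 18 total rv [ -0.1 -25.1   0. ] d mm [ 271.2 -658.   -45.1]
[-24.9, 2.5, 30.7] [-0.0, -1.4, 0.0]
[-24.2, 2.5, 31.3] [-0.0, -1.4, 0.0]
[-23.4, 2.5, 31.9] [-0.0, -1.4, 0.0]
[-22.6, 2.5, 32.4] [-0.0, -1.4, 0.0]
[-21.8, 2.5, 33.0] [-0.0, -1.4, 0.0]
[-21.0, 2.5, 33.5] [-0.0, -1.4, 0.0]
[-20.2, 2.5, 34.0] [-0.0, -1.4, 0.0]
[-19.4, 2.5, 34.5] [-0.0, -1.4, 0.0]
[-18.5, 2.5, 34.9] [-0.0, -1.4, 0.0]
[-17.7, 2.5, 35.4] [-0.0, -1.4, 0.0]
[-16.8, 2.5, 35.8] [-0.0, -1.4, 0.0]
[-15.9, 2.5, 36.2] [-0.0, -1.4, 0.0]
[-15.0, 2.5, 36.6] [-0.0, -1.4, 0.0]
[-14.2, 2.5, 36.9] [-0.0, -1.4, 0.0]
[-13.3, 2.5, 37.3] [-0.0, -1.4, 0.0]
[-12.3, 2.5, 37.6] [-0.0, -1.4, 0.0]
[-11.4, 2.5, 37.9] [-0.0, -1.4, 0.0]
[-10.5, 2.5, 38.1] [-0.0, -1.4, 0.0]
```

View pics/tray.png

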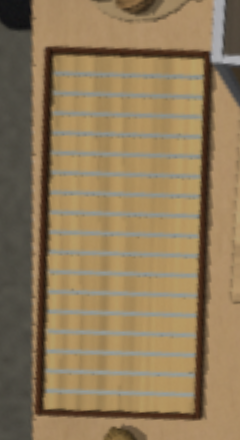

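Emit:
move_arm --deltas '[{"dp": [-25,2.5,31],"rotation": [0,-1.4,0]},{"dp": [-24,2.5,31],"rotation": [0,-1.4,0]},{"dp": [-23,2.5,32],"rotation": [0,-1.4,0]},{"dp": [-22.5,2.5,32.5],"rotation": [0,-1.4,0]},{"dp": [-22,2.5,33],"rotation": [0,-1.4,0]}]' --jaw 0 --squeeze 30

```text
t: 0.62
eef_pos: [0.2685, 0.4623, 0.1881]
ee_rot: [-1.566, 0.001, 2.983]
force: [-0.3, 0.2, 1.2]
width: 0.0873
```

Emit:
move_arm --deltas '[{"dp": [-21,2.5,33.5],"rotation": [0,-1.4,0]},{"dp": [-20,2.5,34],"rotation": [0,-1.4,0]},{"dp": [-19.4,2.5,34.5],"rotation": [0,-1.4,0]},{"dp": [-18.5,2.5,35],"rotation": [0,-1.4,0]},{"dp": [-17.7,2.5,35.4],"rotation": [0,-1.4,0]}]'

```text
t: 1.03
eef_pos: [0.3474, 0.2705, 0.1758]
ee_rot: [-1.567, 0.0, 3.114]
force: [1.2, -0.2, 0.2]
width: 0.0872
```

Emit:
move_arm --deltas '[{"dp": [-17,2.5,36],"rotation": [0,-1.4,0]},{"dp": [-16,2.5,36],"rotation": [0,-1.4,0]},{"dp": [-15,2.5,36.5],"rotation": [0,-1.4,0]},{"dp": [-14,2.5,37],"rotation": [0,-1.4,0]},{"dp": [-13,2.5,37],"rotation": [0,-1.4,0]}]'

```text
t: 1.45
eef_pos: [0.4279, 0.0803, 0.165]
ee_rot: [-1.57, 0.004, -3.037]
force: [1.6, 0.1, 0.4]
width: 0.0872
```

```bash
python3 - <<'E'
from h import *
st();plan(.4653,-.0119,.15,188.4)
E
```

```text
t 1.45 p [427.9  80.3 165. ] rpy [ -90.     0.2 -174. ] F [1.6 0.1 0.4] w 87.2 q [ 0.64 -0.02 -0.55  0.   -1.03  1.03]
rows 3 total rv [-0.  -2.4 -0.2] d mm [ 37.4 -92.2 -15. ]
[-9.2, 5.0, 31.9] [-0.01, -0.81, -0.07]
[-8.8, 5.0, 32.0] [-0.01, -0.81, -0.07]
[-8.3, 5.0, 32.1] [-0.01, -0.81, -0.07]
```

Emit:
move_arm --deltas '[{"dp": [-9,5,32],"rotation": [0,-0.8,0]},{"dp": [-9,5,32],"rotation": [0,-0.8,0]},{"dp": [-8,5,32],"rotation": [0,-0.8,0]},{"dp": [0,0,0],"rotation": [0,0,0]}]'

```text
t: 1.78
eef_pos: [0.4671, -0.0222, 0.15]
ee_rot: [-1.57, 0.006, -2.996]
force: [0.3, 0.0, 0.2]
width: 0.0877
```

```bash
python3 - <<'E'
from h import *
st();plan(.4653,-.0119,.063,188.4)
E
```

```text
t 1.78 p [467.1 -22.2 150. ] rpy [ -90.     0.3 -171.7] F [0.3 0.  0.2] w 87.7 q [ 0.38  0.06 -0.52  0.   -0.99  1.34]
rows 3 total rv [-0.  -0.1 -0.3] d mm [ -1.8  10.3 -87. ]
[0.3, 29.0, -3.5] [-0.01, -0.02, -0.11]
[0.2, 29.0, -3.5] [-0.01, -0.02, -0.11]
[0.1, 29.0, -3.5] [-0.01, -0.02, -0.11]
```

Emit:
move_arm --deltas '[{"dp": [0.3,5,-10.4],"rotation": [0,0,0]},{"dp": [0,0,0],"rotation": [0,0,0]}]'

```text
t: 1.95
eef_pos: [0.4652, -0.0143, 0.144]
ee_rot: [-1.57, 0.004, -3.003]
force: [-0.1, 0.6, -0.4]
width: 0.0878
```

```bash
python3 - <<'E'
from h import *
st();plan(.4653,-.0119,.063,188.4)
E
```

```text
t 1.95 p [465.2 -14.3 144. ] rpy [ -90.     0.3 -172.1] F [-0.1  0.6 -0.4] w 87.8 q [ 0.4   0.06 -0.53  0.   -0.98  1.31]
rows 3 total rv [-0.  -0.5 -0.3] d mm [  0.1   2.4 -81. ]
[-0.0, 27.0, -0.8] [-0.01, -0.15, -0.08]
[-0.1, 27.0, -0.8] [-0.01, -0.15, -0.08]
[-0.1, 27.0, -0.8] [-0.01, -0.15, -0.08]
```

Emit:
move_arm --deltas '[{"dp": [0,27,-1],"rotation": [0,-0.15,0]},{"dp": [0,27,-1],"rotation": [0,-0.2,0]},{"dp": [0,22,-0.5],"rotation": [0,-0.1,0]},{"dp": [0,4,0],"rotation": [0,0,0]},{"dp": [0,0,0],"rotation": [0,0,0]}]'

```text
t: 2.37
eef_pos: [0.4662, -0.007, 0.0637]
ee_rot: [-1.571, 0.01, -2.989]
force: [0.5, 0.3, 0.5]
width: 0.0877
```

```bash
python3 - <<'E'
from h import *
st();plan(.4653,-.0119,.063,188.4)
f,W=grab("side","s1")
E
```

```text
t 2.37 p [466.2  -7.   63.7] rpy [ -90.     0.6 -171.2] F [0.5 0.3 0.5] w 87.7 q [ 0.41  0.16 -0.63  0.   -0.77  1.31]
rows 1 total rv [ 0.   0.4 -0.6] d mm [-0.9 -4.9 -0.7]
[1.7, 0.7, 4.7] [0.01, 0.36, -0.56]
```

View pics/s1.png

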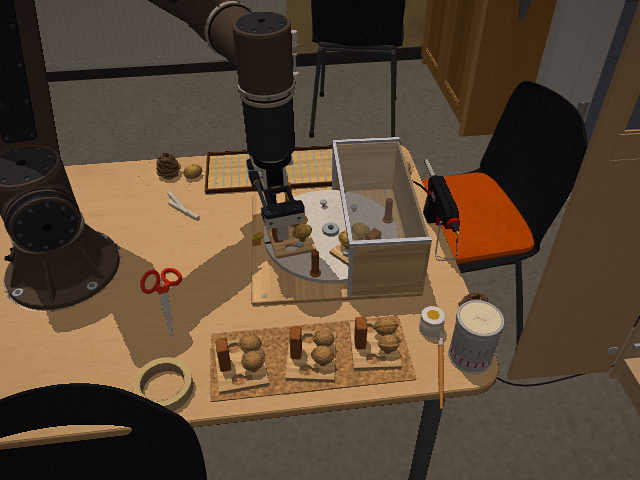

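Emit:
move_arm --deltas '[{"dp": [1.5,0.7,4.7],"rotation": [0,0.4,-0.5]},{"dp": [0,0,0],"rotation": [0,0,0]}]'

```text
t: 2.58
eef_pos: [0.4666, -0.0108, 0.0654]
ee_rot: [-1.571, 0.003, -2.994]
force: [1.3, -0.5, -0.4]
width: 0.0874
```

Emit:
move_arm --deltas '[{"dp": [0,0,0],"rotation": [0,0,0]},{"dp": [0,0,0],"rotation": [0,0,0]},{"dp": [0,0,0],"rotation": [0,0,0]},{"dp": [0,0,0],"rotation": [0,0,0]},{"dp": [0,0,0],"rotation": [0,0,0]}]' --jaw 255 --squeeze 30

```text
t: 3.0
eef_pos: [0.4692, -0.0102, 0.0691]
ee_rot: [-1.573, 0.01, -2.994]
force: [0.7, 0.0, 0.5]
width: 0.0601
```

```bash
python3 - <<'E'
from h import *
st()
E
```

```text
t 3.00 p [469.2 -10.2  69.1] rpy [ -90.1    0.6 -171.6] F [0.7 0.  0.5] w 60.1 q [ 0.4   0.16 -0.62  0.   -0.78  1.32]
```

Emit:
move_arm --deltas '[{"dp": [3,5,0],"rotation": [0,0,-0.5]},{"dp": [0.5,0.7,0],"rotation": [0,0,0]},{"dp": [0.5,0.7,0],"rotation": [0,0,0]},{"dp": [0.5,0.7,0],"rotation": [0,0,0]},{"dp": [0.5,0.7,0],"rotation": [0,0,0]}]'

```text
t: 3.42
eef_pos: [0.4641, -0.0112, 0.061]
ee_rot: [-1.572, 0.001, -2.994]
force: [-3.4, -0.5, 14.0]
width: 0.0298
```

Emit:
move_arm --deltas '[{"dp": [0,0.7,0],"rotation": [0,0,0]},{"dp": [0,0.7,0],"rotation": [0,0,0]},{"dp": [0,0,0],"rotation": [0,0,0]}]'

```text
t: 3.67
eef_pos: [0.4641, -0.0117, 0.0612]
ee_rot: [-1.571, 0.001, -2.993]
force: [-0.4, -0.5, -2.7]
width: 0.0298
```

```bash
python3 - <<'E'
from h import *
st()
E
```

```text
t 3.67 p [464.1 -11.7  61.2] rpy [ -90.     0.  -171.5] F [-0.4 -0.5 -2.7] w 29.8 q [ 0.4   0.17 -0.63 -0.   -0.77  1.32]
```

Emit:
move_arm --deltas '[{"dp": [-5,0,0],"rotation": [0,0,0]},{"dp": [-5,0,0],"rotation": [0,0,0]},{"dp": [-5,0,0],"rotation": [0,0,0]},{"dp": [-5,0,0],"rotation": [0,0,0]},{"dp": [0,0,0],"rotation": [0,0,0]}]'

```text
t: 4.08
eef_pos: [0.4829, -0.0095, 0.0613]
ee_rot: [-1.57, -0.005, -2.993]
force: [-0.3, 1.1, 1.5]
width: 0.0299
```

```bash
python3 - <<'E'
from h import *
st()
E
```

```text
t 4.08 p [482.9  -9.5  61.3] rpy [ -90.    -0.3 -171.5] F [-0.3  1.1  1.5] w 29.9 q [ 0.39  0.2  -0.59 -0.   -0.79  1.33]
```

Emit:
move_arm --deltas '[{"dp": [-1.2,0,-0.5],"rotation": [0,0,0]},{"dp": [0,-4,0],"rotation": [0,0,0]},{"dp": [0,-6,0],"rotation": [0,0,0]},{"dp": [0,-8,0],"rotation": [0,0,0]},{"dp": [0,-10,0],"rotation": [0,0,0]}]'

```text
t: 4.5
eef_pos: [0.4834, -0.0091, 0.0884]
ee_rot: [-1.569, -0.01, -2.994]
force: [0.6, 0.0, -1.2]
width: 0.0296
```

```bash
python3 - <<'E'
from h import *
st()
grab("side","s2")
E
```

```text
t 4.50 p [483.4  -9.1  88.4] rpy [ -89.9   -0.6 -171.5] F [ 0.6  0.  -1.2] w 29.6 q [ 0.39  0.17 -0.55 -0.   -0.86  1.33]
```

View pics/s2.png

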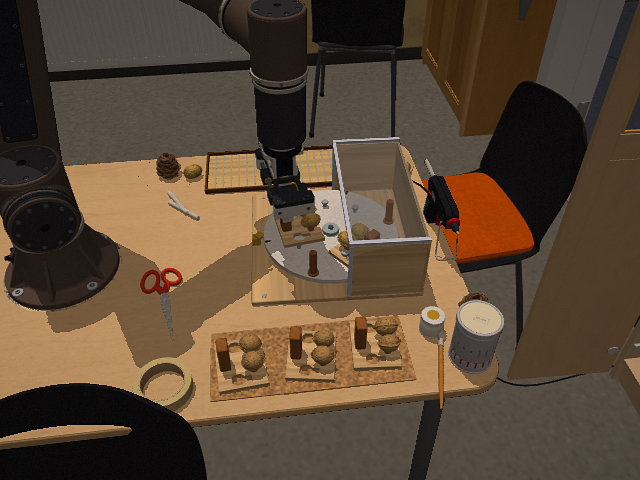

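```bash
python3 - <<'E'
from h import *
plan(.4834,-.0091,.15,188.5)
plan(.55,.297,.15,178.6,n=9)
E
```

```text
rows 2 total rv [-0.1  0.   0.4] d mm [-1.4 -0.3 59.4]
[0.9, -29.7, 0.1] [-0.04, 0.0, 0.21]
[0.8, -29.7, 0.1] [-0.04, 0.0, 0.21]
rows 9 total rv [-0.1  9.9  0.4] d mm [ 65.2 305.8  59.4]
[-12.1, -6.7, -32.5] [-0.01, 1.1, 0.04]
[-11.5, -6.7, -32.8] [-0.01, 1.1, 0.04]
[-10.9, -6.7, -33.0] [-0.01, 1.1, 0.04]
[-10.3, -6.7, -33.2] [-0.01, 1.1, 0.04]
[-9.6, -6.7, -33.4] [-0.01, 1.1, 0.04]
[-9.0, -6.7, -33.5] [-0.01, 1.1, 0.04]
[-8.4, -6.6, -33.7] [-0.01, 1.1, 0.04]
[-7.7, -6.6, -33.9] [-0.01, 1.1, 0.04]
[-7.1, -6.6, -34.0] [-0.01, 1.1, 0.04]
```

Emit:
move_arm --deltas '[{"dp": [1,-28,0],"rotation": [0,0,0.2]},{"dp": [0.5,-26,-5],"rotation": [0,0,0.2]},{"dp": [-12,-4,-28],"rotation": [0,1.1,0]},{"dp": [-11.5,0,-32],"rotation": [0,1.1,0]},{"dp": [-11,0,-33],"rotation": [0,1.1,0]}]' --squeeze 40

```text
t: 4.97
eef_pos: [0.5044, 0.0913, 0.1543]
ee_rot: [-1.571, 0.003, -3.06]
force: [1.3, -0.5, -1.8]
width: 0.0298
```

Emit:
move_arm --deltas '[{"dp": [-10.3,0,-33],"rotation": [0,1.1,0]},{"dp": [-9.6,0,-33],"rotation": [0,1.1,0]},{"dp": [-9,0,-33],"rotation": [0,1.1,0]},{"dp": [-8.4,0,-33],"rotation": [0,1.1,0]},{"dp": [-7.5,0,-25],"rotation": [0,1.1,0]}]'

```text
t: 5.38
eef_pos: [0.5432, 0.2594, 0.1585]
ee_rot: [-1.576, 0.007, 3.122]
force: [0.7, 0.3, -1.3]
width: 0.0299
```

```bash
python3 - <<'E'
from h import *
st()
plan(.55,.297,.10,178.6)
E
```

```text
t 5.38 p [543.2 259.4 158.5] rpy [-90.3   0.4 178.9] F [ 0.7  0.3 -1.3] w 29.9 q [ 0.77  0.27 -0.23  0.   -1.06  0.78]
rows 2 total rv [ 0.3  0.3 -0.4] d mm [  6.8  37.6 -58.5]
[-2.8, 29.4, -18.7] [0.15, 0.15, -0.21]
[-2.9, 29.3, -18.8] [0.15, 0.15, -0.21]
```

Emit:
move_arm --deltas '[{"dp": [-3,15,-18],"rotation": [0.1,0.1,-0.2]},{"dp": [-3,25,-13],"rotation": [0.1,0.1,-0.2]},{"dp": [0,20,0],"rotation": [0,0,0]},{"dp": [0,15,0],"rotation": [0,0,0]}]'

```text
t: 5.72
eef_pos: [0.5544, 0.3019, 0.0863]
ee_rot: [-1.58, 0.009, 3.123]
force: [-0.9, -0.6, -1.3]
width: 0.0298
```

```bash
python3 - <<'E'
from h import *
st()
plan(.55,.297,.033,178.6)
E
```

```text
t 5.72 p [554.4 301.9  86.3] rpy [-90.6   0.5 179. ] F [-0.9 -0.6 -1.3] w 29.8 q [ 0.81  0.38 -0.25  0.   -0.93  0.74]
rows 2 total rv [ 0.6  0.4 -0.5] d mm [ -4.4  -4.9 -53.3]
[2.4, 26.6, 2.7] [0.28, 0.18, -0.27]
[2.3, 26.6, 2.6] [0.28, 0.18, -0.27]
```

Emit:
move_arm --deltas '[{"dp": [2,20,2],"rotation": [0.3,0.2,-0.3]},{"dp": [2,16,2],"rotation": [0.3,0.2,-0.2]},{"dp": [0,9,0],"rotation": [0,0,0]},{"dp": [0,5,0],"rotation": [0,0,0]},{"dp": [0,2,0],"rotation": [0,0,0]}]'

```text
t: 6.13
eef_pos: [0.5489, 0.2982, 0.03]
ee_rot: [-1.567, -0.003, 3.118]
force: [-11.1, -4.4, 25.5]
width: 0.0297
```

```bash
python3 - <<'E'
from h import *
st()
E
```

```text
t 6.13 p [548.9 298.2  30. ] rpy [-89.8  -0.2 178.6] F [-11.1  -4.4  25.5] w 29.7 q [ 0.81  0.44 -0.31  0.   -0.83  0.74]
```

Emit:
move_arm --deltas '[{"dp": [0,-0.5,0],"rotation": [0,0,0]},{"dp": [0,0,0],"rotation": [0,0,0]},{"dp": [0,0,0],"rotation": [0,0,0]},{"dp": [0,0,0],"rotation": [0,0,0]},{"dp": [0,-1,0],"rotation": [0,0,0]}]' --jaw 70

```text
t: 6.55
eef_pos: [0.5516, 0.3, 0.036]
ee_rot: [-1.571, 0.003, 3.119]
force: [-0.8, -0.1, -0.5]
width: 0.0573
```

Emit:
move_arm --deltas '[{"dp": [0,-10,0],"rotation": [0,0,0]},{"dp": [0,-20,0],"rotation": [0,0,0]},{"dp": [0,-35,0],"rotation": [0,0,0]},{"dp": [0,-35,5],"rotation": [0,0,0]},{"dp": [0,-20,20],"rotation": [0,0,0]}]' --jaw 50

```text
t: 6.97
eef_pos: [0.5488, 0.2745, 0.1581]
ee_rot: [-1.565, -0.003, 3.12]
force: [0.9, 0.8, 0.2]
width: 0.0704
```

```bash
python3 - <<'E'
from h import *
st()
f,W=grab("top","t2")
blobs(f,W,.066,.08,(.3,.7),(-.42,.42),40)
print("tops 90-112");blobs(f,W,.09,.115,(.3,.7),(-.42,.42),30)
E
```

```text
t 6.97 p [548.8 274.5 158.1] rpy [-89.7  -0.2 178.8] F [0.9 0.8 0.2] w 70.4 q [ 0.78  0.3  -0.19  0.   -1.09  0.77]
px [351 222] n 136 med [ 0.6008 -0.0566  0.0739] rect [606.1 -61.5  41.3  32.7  85.3] rgb [112.   90.5  53. ]
px [176 235] n 131 med [0.5484 0.2975 0.0738] rect [550.  297.3  30.9  20.   85.6] rgb [84. 52. 31.]
px [462 233] n 140 med [ 0.5979 -0.2884  0.0725] rect [ 598.8 -289.1   30.7   21.1   86.2] rgb [131.5  84.   49. ]
px [464 291] n 151 med [ 0.4771 -0.2952  0.0722] rect [ 477.7 -296.1   29.7   20.7   80.2] rgb [131.  83.  49.]
px [468 358] n 166 med [ 0.3464 -0.3045  0.0717] rect [ 346.3 -305.1   19.3   29.5    4.4] rgb [130.  82.  49.]
tops 90-112
px [378 256] n 50 med [ 0.5303 -0.1178  0.0945] rect [ 530.5 -118.4   13.9   14.    46.7] rgb [122.5  79.   47. ]
px [262 261] n 49 med [0.5041 0.1143 0.095 ] rect [504.5 114.1  14.8  13.9  50.4] rgb [125.  79.  47.]
```

View pics/t2.png

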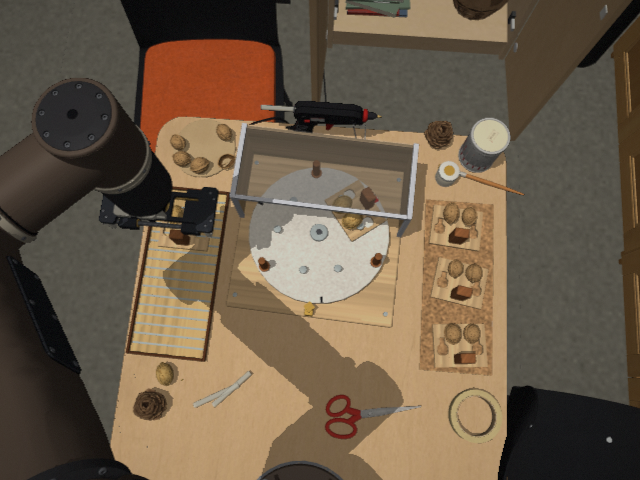

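```bash
python3 - <<'E'
from h import *
plan(.3463,-.305,.13,184.4,n=17)
E
```

```text
rows 17 total rv [-0.2 -5.7 -0. ] d mm [-203.5 -576.6  -32. ]
[11.2, 2.0, 34.2] [-0.01, -0.33, -0.0]
[11.4, 2.0, 34.1] [-0.01, -0.33, -0.0]
[11.6, 2.0, 34.0] [-0.01, -0.33, -0.0]
[11.8, 2.0, 34.0] [-0.01, -0.33, -0.0]
[12.0, 2.0, 33.9] [-0.01, -0.33, -0.0]
[12.2, 2.0, 33.8] [-0.01, -0.33, -0.0]
[12.4, 2.0, 33.8] [-0.01, -0.33, -0.0]
[12.6, 2.0, 33.7] [-0.01, -0.33, -0.0]
[12.8, 2.0, 33.6] [-0.01, -0.33, -0.0]
[13.0, 1.9, 33.5] [-0.01, -0.33, -0.0]
[13.2, 1.9, 33.5] [-0.01, -0.33, -0.0]
[13.4, 1.9, 33.4] [-0.01, -0.33, -0.0]
[13.6, 1.9, 33.3] [-0.01, -0.33, -0.0]
[13.8, 1.9, 33.2] [-0.01, -0.33, -0.0]
[14.0, 1.9, 33.1] [-0.01, -0.33, -0.0]
[14.2, 1.9, 33.1] [-0.01, -0.33, -0.0]
[14.3, 1.9, 33.0] [-0.01, -0.33, -0.0]
```

Emit:
move_arm --deltas '[{"dp": [11,2,34],"rotation": [0,-0.3,0]},{"dp": [11.5,2,34],"rotation": [0,-0.3,0]},{"dp": [11.6,2,34],"rotation": [0,-0.3,0]},{"dp": [11.8,2,34],"rotation": [0,-0.3,0]},{"dp": [12,2,34],"rotation": [0,-0.3,0]}]' --jaw 0

```text
t: 7.43
eef_pos: [0.4924, 0.1021, 0.1588]
ee_rot: [-1.574, 0.012, -3.132]
force: [0.4, -0.2, -0.1]
width: 0.0875
```

Emit:
move_arm --deltas '[{"dp": [12,2,34],"rotation": [0,-0.3,0]},{"dp": [12.5,2,34],"rotation": [0,-0.3,0]},{"dp": [12.6,2,34],"rotation": [0,-0.3,0]},{"dp": [12.8,2,34],"rotation": [0,-0.3,0]},{"dp": [13,2,34],"rotation": [0,-0.3,0]}]'

```text
t: 7.85
eef_pos: [0.4292, -0.0765, 0.151]
ee_rot: [-1.576, 0.019, -3.102]
force: [0.8, 0.8, 0.0]
width: 0.0877
```

```bash
python3 - <<'E'
from h import *
st()
plan(.3463,-.305,.13,184.4)
E
```

```text
t 7.85 p [429.2 -76.5 151. ] rpy [ -90.3    1.1 -177.7] F [0.8 0.8 0. ] w 87.7 q [ 0.28 -0.01 -0.58 -0.   -0.98  1.33]
rows 7 total rv [ 0.3 -2.1 -1.1] d mm [ -82.9 -228.5  -21. ]
[13.2, 2.6, 32.2] [0.04, -0.3, -0.16]
[13.3, 2.6, 32.1] [0.04, -0.3, -0.16]
[13.5, 2.7, 32.0] [0.04, -0.3, -0.16]
[13.7, 2.8, 31.9] [0.04, -0.3, -0.16]
[13.8, 2.8, 31.9] [0.04, -0.3, -0.16]
[14.0, 2.9, 31.8] [0.04, -0.3, -0.16]
[14.2, 2.9, 31.7] [0.04, -0.3, -0.16]
```

Emit:
move_arm --deltas '[{"dp": [13.5,2.6,32],"rotation": [0,-0.3,-0.3]},{"dp": [13.5,2.6,32],"rotation": [0,-0.3,-0.3]},{"dp": [13.5,2.6,32],"rotation": [0,-0.3,-0.3]},{"dp": [13.5,2.6,32],"rotation": [0,-0.3,-0.3]},{"dp": [14,3,32],"rotation": [0,-0.3,0]}]'

```text
t: 8.27
eef_pos: [0.3657, -0.2473, 0.1406]
ee_rot: [-1.575, 0.008, -3.073]
force: [0.7, -1.1, -0.0]
width: 0.0879
```

Emit:
move_arm --deltas '[{"dp": [14,3,30],"rotation": [0,-0.3,0]},{"dp": [6,3,12],"rotation": [0,0,0]},{"dp": [0,0,0],"rotation": [0,0,0]}]'

```text
t: 8.52
eef_pos: [0.3452, -0.297, 0.1356]
ee_rot: [-1.574, 0.009, -3.072]
force: [0.0, 0.2, -1.0]
width: 0.0876
```

```bash
python3 - <<'E'
from h import *
st()
plan(.3463,-.305,.09,184.4)
E
```

```text
t 8.52 p [ 345.2 -297.   135.6] rpy [ -90.2    0.5 -176. ] F [ 0.   0.2 -1. ] w 87.6 q [-0.28  0.05 -0.55 -0.01 -0.96  1.93]
rows 2 total rv [ 0.2 -0.4 -0.5] d mm [  1.1  -8.  -45.6]
[-0.0, 22.8, 4.1] [0.08, -0.19, -0.27]
[-0.1, 22.8, 4.0] [0.08, -0.19, -0.27]
```

Emit:
move_arm --deltas '[{"dp": [0,23,4],"rotation": [0,-0.2,-0.3]},{"dp": [0,28,3],"rotation": [0,-0.2,-0.2]},{"dp": [0,28,0],"rotation": [0,0,0]},{"dp": [0,20,0],"rotation": [0,0,0]},{"dp": [0,5,0],"rotation": [0,0,0]}]'

```text
t: 8.93
eef_pos: [0.35, -0.3067, 0.0344]
ee_rot: [-1.568, 0.013, -3.069]
force: [0.0, 0.0, -0.4]
width: 0.0877
```

```bash
python3 - <<'E'
from h import *
st()
plan(.3463,-.305,.0285,184.4)
E
```

```text
t 8.93 p [ 350.  -306.7   34.4] rpy [ -89.8    0.7 -175.8] F [ 0.   0.  -0.4] w 87.7 q [-0.3   0.2  -0.67 -0.   -0.69  1.94]
rows 1 total rv [-0.2 -0.2 -0.7] d mm [-3.7  1.7 -5.9]
[3.7, 5.8, -2.0] [-0.18, -0.22, -0.72]
```

Emit:
move_arm --deltas '[{"dp": [3.7,5.8,-2],"rotation": [-0.2,-0.2,-0.7]},{"dp": [0.5,0.7,0],"rotation": [0,0,0]},{"dp": [0.5,0.7,0],"rotation": [0,0,0]},{"dp": [0.5,0.7,0],"rotation": [0,0,0]},{"dp": [0.5,0.7,0],"rotation": [0,0,0]}]' --jaw 190

```text
t: 9.35
eef_pos: [0.3462, -0.3046, 0.0282]
ee_rot: [-1.57, 0.001, -3.062]
force: [0.6, -0.4, 0.1]
width: 0.0599
```

```bash
python3 - <<'E'
from h import *
st()
plan(.3463,-.305,.0285,184.4)
E
```

```text
t 9.35 p [ 346.2 -304.6   28.2] rpy [-9.000e+01  1.000e-01 -1.755e+02] F [ 0.6 -0.4  0.1] w 59.9 q [-0.29  0.21 -0.68  0.   -0.68  1.94]
rows 1 total rv [-0.   0.1 -0.1] d mm [ 0.1 -0.4  0.3]
[-0.1, -0.3, 0.4] [-0.04, 0.14, -0.08]
```

Emit:
move_arm --deltas '[{"dp": [0.4,0.5,0],"rotation": [0,0,0]},{"dp": [0.4,0.5,0],"rotation": [0,0,0]},{"dp": [0.4,0.5,0],"rotation": [0,0,0]},{"dp": [0.4,0.5,0],"rotation": [0,0,0]},{"dp": [0.4,0.5,0],"rotation": [0,0,0]}]' --jaw 255 --squeeze 40

```text
t: 9.77
eef_pos: [0.3459, -0.3054, 0.0281]
ee_rot: [-1.568, 0.006, -3.062]
force: [-0.0, 5.0, 8.4]
width: 0.03
```

Emit:
move_arm --deltas '[{"dp": [0,0.5,0],"rotation": [0,0,0]},{"dp": [0,0.5,0],"rotation": [0,0,0]}]'

```text
t: 9.93
eef_pos: [0.346, -0.3054, 0.0282]
ee_rot: [-1.568, 0.007, -3.061]
force: [-0.9, 2.8, 8.1]
width: 0.0297
```

```bash
python3 - <<'E'
from h import *
st()
plan(.3463,-.305,.15,184.4)
E
```

```text
t 9.93 p [ 346.  -305.4   28.2] rpy [ -89.8    0.4 -175.4] F [-0.9  2.8  8.1] w 29.7 q [-0.29  0.21 -0.68  0.   -0.67  1.94]
rows 4 total rv [-0.2  0.2 -0.4] d mm [  0.3   0.4 121.8]
[-0.3, -30.5, 0.0] [-0.05, 0.05, -0.1]
[-0.2, -30.5, -0.0] [-0.05, 0.05, -0.1]
[-0.2, -30.5, -0.0] [-0.05, 0.05, -0.1]
[-0.1, -30.5, -0.1] [-0.05, 0.05, -0.1]
```

Emit:
move_arm --deltas '[{"dp": [0,-12,0],"rotation": [0,0,-0.2]},{"dp": [0,-25,0],"rotation": [0,0,-0.2]},{"dp": [0,-30,0],"rotation": [0,0,0]},{"dp": [0,-30,0],"rotation": [0,0,0]},{"dp": [0,-18,0],"rotation": [0,0,0]}]'

```text
t: 10.35
eef_pos: [0.3407, -0.3032, 0.1421]
ee_rot: [-1.574, -0.013, -3.063]
force: [-0.0, -0.3, -1.1]
width: 0.0295
```

```bash
python3 - <<'E'
from h import *
st()
plan(.4851,-.0056,.15,186.4,n=9)
f,W=grab("top","t3")
print("tops 90-112");blobs(f,W,.09,.1,(.3,.7),(-.15,.15),30)
E
```

```text
t 10.35 p [ 340.7 -303.2  142.1] rpy [ -90.2   -0.8 -175.5] F [-0.  -0.3 -1.1] w 29.5 q [-0.29  0.06 -0.54  0.   -0.99  1.94]
rows 9 total rv [ 0.2 -1.9  0.8] d mm [144.4 297.6   7.9]
[-18.6, -1.0, -31.7] [0.02, -0.21, 0.08]
[-18.7, -1.0, -31.6] [0.02, -0.21, 0.08]
[-18.8, -1.0, -31.6] [0.02, -0.21, 0.08]
[-18.9, -1.0, -31.5] [0.02, -0.21, 0.08]
[-19.1, -1.0, -31.4] [0.02, -0.21, 0.08]
[-19.2, -0.9, -31.4] [0.02, -0.21, 0.08]
[-19.3, -0.9, -31.3] [0.02, -0.21, 0.08]
[-19.4, -0.9, -31.2] [0.02, -0.21, 0.08]
[-19.5, -0.9, -31.1] [0.02, -0.21, 0.08]
tops 90-112
px [262 261] n 47 med [0.504  0.1136 0.0945] rect [504.5 113.8  14.3  14.2  48.2] rgb [131.  83.  49.]
```

Emit:
move_arm --deltas '[{"dp": [-18.5,-1,-32],"rotation": [0,-0.2,0.2]},{"dp": [-18.5,-1,-32],"rotation": [0,-0.2,0.2]},{"dp": [-19,-1,-31.5],"rotation": [0,-0.2,0.2]},{"dp": [-19,-1,-31.5],"rotation": [0,-0.2,0.2]},{"dp": [-19,-1,-31.5],"rotation": [0,-0.2,0]}]'

```text
t: 10.82
eef_pos: [0.4223, -0.1381, 0.1512]
ee_rot: [-1.571, 0.008, -3.059]
force: [1.9, -1.0, -1.9]
width: 0.0294
```

Emit:
move_arm --deltas '[{"dp": [-19,-1,-31],"rotation": [0,-0.2,0]},{"dp": [-19,0,-31],"rotation": [0,-0.2,0]},{"dp": [-15,0,-25],"rotation": [0,-0.2,0]},{"dp": [-8,0,-12],"rotation": [0,0,0]},{"dp": [0,0,0],"rotation": [0,0,0]}]'

```text
t: 11.23
eef_pos: [0.4773, -0.0232, 0.1516]
ee_rot: [-1.572, 0.009, -3.043]
force: [-0.1, 0.0, -0.9]
width: 0.0297
```

```bash
python3 - <<'E'
from h import *
st()
plan(.4851,-.0056,.10,186.4)
f,W=grab("top","t4")
print("tops 90-112");blobs(f,W,.09,.1,(.3,.7),(-.15,.15),30)
grab("side","s4")
E
```

```text
t 11.23 p [477.3 -23.2 151.6] rpy [ -90.1    0.5 -174.4] F [-0.1  0.  -0.9] w 29.7 q [ 0.37  0.07 -0.5   0.   -1.    1.3 ]
rows 2 total rv [ 0.1 -0.8 -0.5] d mm [  7.8  17.6 -51.6]
[-4.5, 25.9, -8.3] [0.03, -0.38, -0.26]
[-4.7, 25.8, -8.3] [0.03, -0.38, -0.26]
tops 90-112
```

View pics/t4.png

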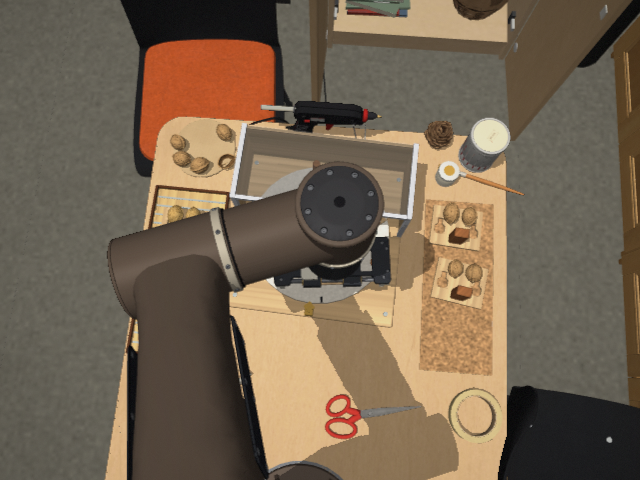

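Emit:
move_arm --deltas '[{"dp": [-5,20,-8],"rotation": [0,-0.4,-0.3]},{"dp": [-4,20,-8],"rotation": [0,-0.3,-0.2]},{"dp": [0,10,0],"rotation": [0,0,0]},{"dp": [0,5,0],"rotation": [0,0,0]}]'

```text
t: 11.67
eef_pos: [0.4824, -0.011, 0.0956]
ee_rot: [-1.572, 0.001, -3.035]
force: [-1.3, -0.2, -1.1]
width: 0.0297
```

```bash
python3 - <<'E'
from h import *
st()
plan(.4851,-.0056,.085,186.4)
E
```

```text
t 11.67 p [482.4 -11.   95.6] rpy [ -90.1    0.  -173.9] F [-1.3 -0.2 -1.1] w 29.7 q [ 0.38  0.15 -0.55 -0.   -0.87  1.29]
rows 1 total rv [ 0.1 -0.3 -0.1] d mm [  2.7   5.4 -10.6]
[-3.3, 10.6, -5.1] [0.09, -0.3, -0.05]
```

Emit:
move_arm --deltas '[{"dp": [-3.3,8,-5],"rotation": [0,-0.3,0]},{"dp": [0,2,0],"rotation": [0,0,0]}]'

```text
t: 11.83
eef_pos: [0.484, -0.0074, 0.0843]
ee_rot: [-1.572, -0.001, -3.032]
force: [-0.8, -0.7, -1.0]
width: 0.0297
```

```bash
python3 - <<'E'
from h import *
st()
plan(.4851,-.0056,.062,186.4)
f,W=grab("side","s5")
E
```

```text
t 11.83 p [484.   -7.4  84.3] rpy [-9.010e+01 -1.000e-01 -1.737e+02] F [-0.8 -0.7 -1. ] w 29.7 q [ 0.39  0.17 -0.56 -0.   -0.84  1.29]
rows 1 total rv [ 0.1 -0.1  0.1] d mm [  1.1   1.8 -22.3]
[-1.3, 22.3, -1.6] [0.07, -0.13, 0.05]
```

View pics/s5.png

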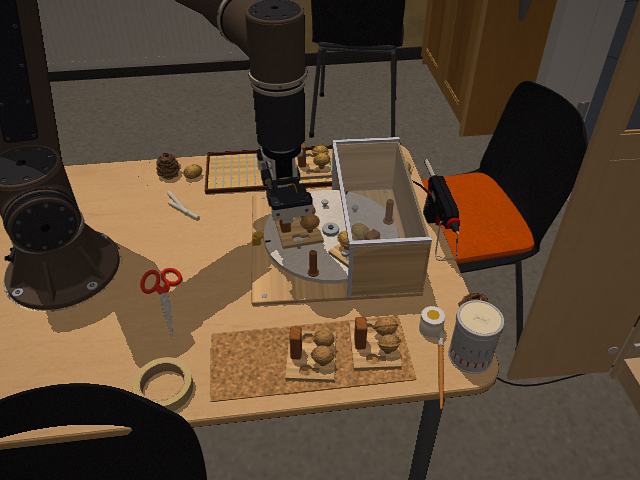

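Emit:
move_arm --deltas '[{"dp": [-1,6,-1.2],"rotation": [0,0,0]},{"dp": [0.3,6,-0.5],"rotation": [0,0,0]},{"dp": [0.3,5,0],"rotation": [0,0,0]},{"dp": [0.3,4,0],"rotation": [0,0,0]},{"dp": [0.3,3,0],"rotation": [0,0,0]}]'

```text
t: 12.3
eef_pos: [0.4847, -0.0064, 0.0609]
ee_rot: [-1.572, 0.003, -3.033]
force: [-18.3, 1.0, 55.3]
width: 0.0299
```

```bash
python3 - <<'E'
from h import *
st()
plan(.4851,-.0056,.062,186.4)
E
```

```text
t 12.30 p [484.7  -6.4  60.9] rpy [ -90.1    0.2 -173.8] F [-18.3   1.   55.3] w 29.9 q [ 0.39  0.2  -0.59 -0.   -0.78  1.29]
rows 1 total rv [ 0.1 -0.2 -0.2] d mm [0.4 0.8 1.1]
[-0.5, -1.1, -0.7] [0.07, -0.16, -0.15]
```

Emit:
move_arm --deltas '[{"dp": [0,-1,0],"rotation": [0,0,0]},{"dp": [5,0,0],"rotation": [0,0,0]},{"dp": [5,0.2,0],"rotation": [0,0,0]},{"dp": [5,0.2,0],"rotation": [0,0,0]}]'

```text
t: 12.63
eef_pos: [0.4697, -0.008, 0.0614]
ee_rot: [-1.572, 0.004, -3.032]
force: [-0.0, 0.7, -1.7]
width: 0.0297
```

```bash
python3 - <<'E'
from h import *
st()
E
```

```text
t 12.63 p [469.7  -8.   61.4] rpy [ -90.1    0.2 -173.7] F [-0.   0.7 -1.7] w 29.7 q [ 0.4   0.17 -0.62  0.   -0.77  1.28]
```

Emit:
move_arm --deltas '[{"dp": [3,0,0],"rotation": [0,0,0]},{"dp": [2,0,0],"rotation": [0,0,0]},{"dp": [2,0,0],"rotation": [0,0,0]},{"dp": [1.5,0,0],"rotation": [0,0,0]}]'

```text
t: 12.97
eef_pos: [0.4648, -0.0074, 0.0626]
ee_rot: [-1.574, 0.015, -3.031]
force: [4.2, -1.2, -5.0]
width: 0.0293
```

```bash
python3 - <<'E'
from h import *
st()
E
```

```text
t 12.97 p [464.8  -7.4  62.6] rpy [ -90.2    0.9 -173.6] F [ 4.2 -1.2 -5. ] w 29.3 q [ 0.41  0.16 -0.64  0.   -0.76  1.27]
```

Emit:
move_arm --deltas '[{"dp": [1,1,0],"rotation": [0,0,-0.5]},{"dp": [0.5,0.7,0],"rotation": [0,0,0]},{"dp": [0.5,0.7,0],"rotation": [0,0,0]},{"dp": [0.5,0.7,0],"rotation": [0,0,0]},{"dp": [0.5,0.7,0],"rotation": [0,0,0]}]' --jaw 60

```text
t: 13.38
eef_pos: [0.4611, -0.0076, 0.059]
ee_rot: [-1.574, 0.006, -3.03]
force: [-0.3, 0.8, 0.1]
width: 0.0573
```

Emit:
move_arm --deltas '[{"dp": [0.5,-5,0],"rotation": [0,0,0]},{"dp": [0,-20,0],"rotation": [0,0,0]},{"dp": [0,-30,0],"rotation": [0,0,0]},{"dp": [0,-35,0],"rotation": [0,0,0]},{"dp": [0,-20,-35],"rotation": [0,0,0]}]'

```text
t: 13.8
eef_pos: [0.4509, 0.0221, 0.1684]
ee_rot: [-1.57, -0.009, -3.035]
force: [2.5, 1.0, 0.7]
width: 0.0666
```

```bash
python3 - <<'E'
from h import *
st()
f,W=grab("top","t5")
blobs(f,W,.066,.08,(.3,.7),(-.42,.42),40)
print("tops 90-112");blobs(f,W,.09,.115,(.3,.7),(-.42,.42),30)
grab("side","s6")
E
```

```text
t 13.80 p [450.9  22.1 168.4] rpy [ -89.9   -0.5 -173.9] F [2.5 1.  0.7] w 66.6 q [ 0.49  0.02 -0.51 -0.   -1.05  1.19]
px [351 222] n 127 med [ 0.6007 -0.0582  0.0751] rect [605.7 -61.4  41.2  33.2  86.8] rgb [124. 101.  61.]
px [461 233] n 145 med [ 0.5977 -0.2885  0.0718] rect [ 598.5 -289.3   30.9   21.7   87.4] rgb [152.  97.  58.]
px [464 291] n 149 med [ 0.4774 -0.2951  0.0723] rect [ 478.  -296.1   30.5   21.5   80.1] rgb [152.  97.  58.]
tops 90-112
px [378 257] n 49 med [ 0.5305 -0.1178  0.0945] rect [ 530.3 -118.4   14.5   14.1    4.2] rgb [91. 59. 35.]
```

View pics/s6.png

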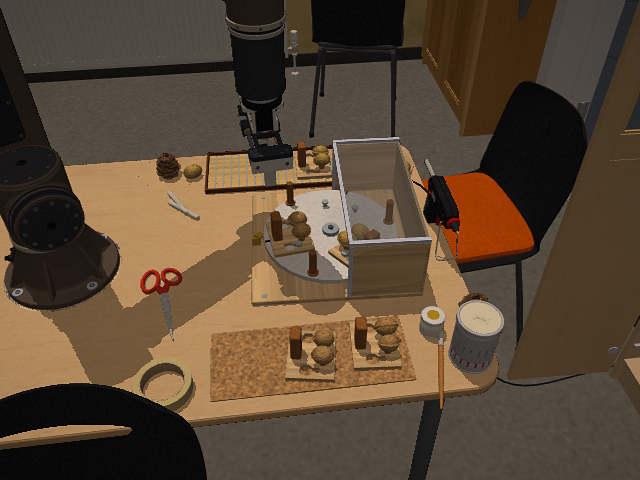

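View pics/t5.png

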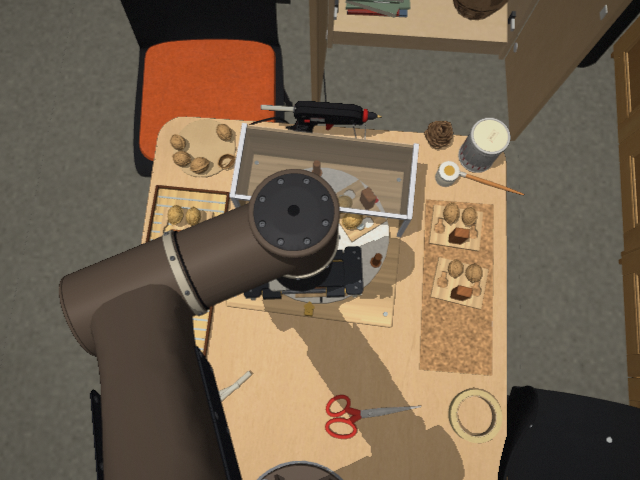

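```bash
python3 - <<'E'
from h import *
st()
plan(.5043,.114,.14,165)
p=cv2.imread("pics/t2.png")
c=cv2.resize(p[240:330,260:390],None,fx=6,fy=6,interpolation=cv2.INTER_CUBIC);cv2.imwrite("pics/ptr.png",c)
f,W=grab("top")
hsv=cv2.cvtColor(f["pixels"],cv2.COLOR_RGB2HSV)
for v in range(303,318): print(v,[ (int(hsv[v,u,1])) for u in range(300,320)], np.round(W[v,308],3))
E
```

```text
t 13.90 p [452.6  27.6 169.5] rpy [ -90.1   -0.2 -173.6] F [ 0.3  0.5 -1.5] w 66.9 q [ 0.49  0.02 -0.5  -0.   -1.05  1.19]
rows 4 total rv [ 0.1 21.4  0.2] d mm [ 51.7  86.4 -29.5]
[-15.3, 7.3, -20.0] [0.02, 5.35, 0.05]
[-13.3, 7.4, -21.4] [0.02, 5.35, 0.05]
[-11.3, 7.4, -22.5] [0.02, 5.35, 0.05]
[-9.1, 7.4, -23.5] [0.02, 5.35, 0.05]
303 [99, 103, 101, 102, 105, 106, 118, 152, 161, 161, 161, 140, 69, 68, 66, 69, 70, 67, 72, 67] [0.434 0.016 0.035]
304 [102, 102, 101, 104, 112, 141, 159, 161, 161, 159, 161, 157, 132, 104, 101, 103, 102, 102, 102, 101] [0.432 0.016 0.035]
305 [100, 101, 100, 109, 141, 161, 161, 161, 161, 159, 159, 162, 153, 124, 105, 102, 102, 101, 101, 100] [0.43  0.016 0.034]
306 [101, 102, 102, 114, 158, 161, 158, 161, 159, 160, 159, 161, 161, 150, 125, 100, 99, 102, 103, 102] [0.428 0.016 0.037]
307 [100, 102, 102, 109, 138, 159, 162, 163, 159, 159, 159, 159, 160, 159, 134, 103, 100, 102, 102, 99] [0.425 0.016 0.039]
308 [101, 100, 101, 102, 114, 161, 160, 159, 156, 159, 158, 159, 162, 148, 113, 100, 100, 101, 100, 100] [0.424 0.015 0.036]
309 [101, 102, 100, 102, 
[... 379 characters left out ...]
61, 160, 160, 158, 160, 160, 158, 142, 102, 102, 102, 103, 100, 101, 101] [0.416 0.015 0.033]
313 [102, 99, 100, 109, 147, 157, 160, 158, 160, 162, 159, 159, 143, 109, 102, 103, 101, 103, 101, 101] [0.414 0.015 0.03 ]
314 [100, 99, 101, 107, 133, 160, 159, 159, 161, 158, 158, 162, 141, 104, 103, 103, 99, 100, 102, 102] [0.412 0.015 0.035]
315 [101, 102, 99, 104, 116, 133, 138, 154, 147, 148, 156, 155, 124, 102, 101, 101, 103, 101, 101, 101] [0.411 0.015 0.024]
316 [102, 100, 98, 102, 102, 99, 100, 111, 109, 112, 120, 125, 113, 101, 102, 99, 102, 101, 101, 102] [0.41  0.015 0.008]
317 [101, 101, 100, 100, 101, 99, 98, 99, 98, 97, 98, 98, 100, 98, 99, 99, 103, 103, 99, 102] [0.409 0.015 0.001]
```

View pics/ptr.png

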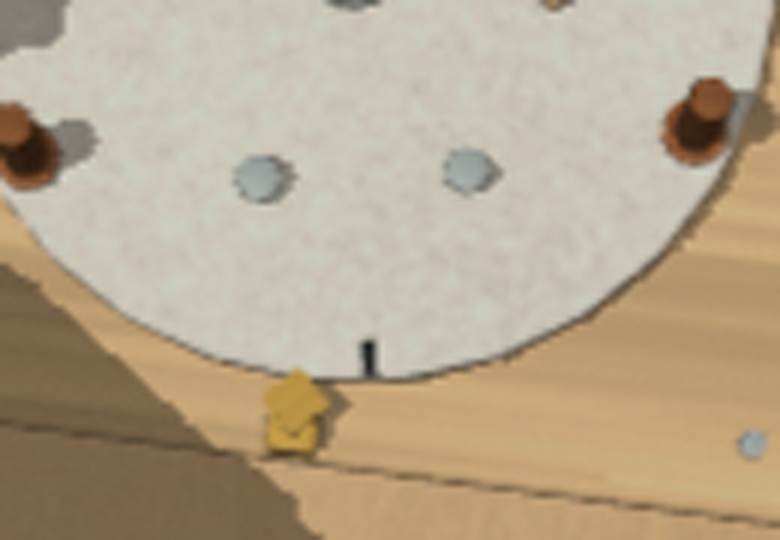

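Emit:
move_arm --deltas '[{"dp": [-15,7,-20],"rotation": [0,5.4,0]},{"dp": [-13,7,-21],"rotation": [0,5.4,0]},{"dp": [-11,7,-22],"rotation": [0,5.4,0]},{"dp": [-9,7,-20],"rotation": [0,5,0]},{"dp": [0,0,0],"rotation": [0,0,0]}]' --jaw 100 --squeeze 10

```text
t: 14.37
eef_pos: [0.5003, 0.1089, 0.1365]
ee_rot: [-1.569, -0.009, 2.866]
force: [0.5, -0.2, 0.3]
width: 0.0533
```

```bash
python3 - <<'E'
from h import *
st()
plan(.5043,.114,.12,165)
E
```

```text
t 14.37 p [500.3 108.9 136.5] rpy [-89.9  -0.5 164.2] F [ 0.5 -0.2  0.3] w 53.3 q [ 0.59  0.16 -0.43 -0.01 -0.99  0.7 ]
rows 1 total rv [-0.1 -0.8  0.5] d mm [  4.    5.1 -16.5]
[-2.7, 16.5, -6.0] [-0.13, -0.81, 0.5]
```

Emit:
move_arm --deltas '[{"dp": [-2.5,12,-6],"rotation": [0,-0.8,0.5]},{"dp": [0,15,0],"rotation": [0,0,0]},{"dp": [0,5,0],"rotation": [0,0,0]}]'

```text
t: 14.62
eef_pos: [0.5033, 0.1129, 0.1013]
ee_rot: [-1.565, -0.003, 2.883]
force: [-1.1, -0.6, -0.4]
width: 0.0531
```

```bash
python3 - <<'E'
from h import *
st()
plan(.5043,.114,.068,165)
E
```

```text
t 14.62 p [503.3 112.9 101.3] rpy [-89.7  -0.2 165.2] F [-1.1 -0.6 -0.4] w 53.1 q [ 0.6   0.2  -0.47  0.   -0.9   0.71]
rows 1 total rv [-0.3  0.2  0.2] d mm [  1.    1.1 -33.3]
[-0.8, 33.3, -1.5] [-0.32, 0.16, 0.16]
```

Emit:
move_arm --deltas '[{"dp": [-0.8,15,-1.5],"rotation": [-0.3,0,0]},{"dp": [0,13,0],"rotation": [0,0,0]},{"dp": [0.4,5,0],"rotation": [0,0,0]},{"dp": [0.4,0.7,0],"rotation": [0,0,0]}]'

```text
t: 14.95
eef_pos: [0.5008, 0.1105, 0.0641]
ee_rot: [-1.565, -0.008, 2.884]
force: [0.3, -0.6, -0.4]
width: 0.053
```

Emit:
move_arm --deltas '[{"dp": [0.4,0.7,0],"rotation": [0,0,0]},{"dp": [0.4,0.7,0],"rotation": [0,0,0]},{"dp": [0.4,0.7,0],"rotation": [0,0,0]},{"dp": [0.4,0.7,0],"rotation": [0,0,0]},{"dp": [0.4,0.7,0],"rotation": [0,0,0]}]' --jaw 255

```text
t: 15.37
eef_pos: [0.4994, 0.1106, 0.0626]
ee_rot: [-1.567, -0.006, 2.884]
force: [-2.4, 5.2, -0.3]
width: 0.0252
```

```bash
python3 - <<'E'
from h import *
st()
E
```

```text
t 15.37 p [499.4 110.6  62.6] rpy [-89.8  -0.3 165.2] F [-2.4  5.2 -0.3] w 25.2 q [ 0.6   0.24 -0.52 -0.   -0.81  0.71]
```

Emit:
move_arm --deltas '[{"dp": [-3.5,-2,-2],"rotation": [0,0,0]},{"dp": [0,0,0],"rotation": [0,0,0]},{"dp": [0,0,0],"rotation": [0,0,0]},{"dp": [0,0,0],"rotation": [0,0,0]}]'

```text
t: 15.7
eef_pos: [0.5039, 0.112, 0.0655]
ee_rot: [-1.568, -0.005, 2.885]
force: [1.0, 0.4, -1.6]
width: 0.015
```

```bash
cat >> h.py <<'E'
AX=np.array([.5845,.0055])
def arc(phi_end,yaw_end,z,k):
    """dowel gripped: carry it round the axis at R=135 mm"""
    s=arm.get_state();p=s["eef_pos"];d=p[:2]-AX;ph=np.degrees(np.arctan2(d[1],d[0]))%360;r=np.hypot(*d)
    yw=np.degrees(s["ee_rot"][2])%360
    print("phi %.2f r %.4f yaw %.1f"%(ph,r,yw))
    phs=np.linspace(ph,phi_end,k+1);ys=np.linspace(yw,yaw_end,k+1);rs=np.linspace(r,.135,k+1);zs=np.linspace(p[2],z,k+1)
    P=AX+rs[:,None]*np.c_[np.cos(np.radians(phs)),np.sin(np.radians(phs))]
    for i in range(k):
        dd=P[i+1]-P[i];y=np.radians(ys[i])
        print([round(float(v)*1000,1) for v in (dd@[np.cos(y),np.sin(y)],zs[i]-zs[i+1],dd@[-np.sin(y),np.cos(y)])],"ry %.1f"%-(ys[i+1]-ys[i]))
E
python3 - <<'E'
from h import *
st()
arc(236.7,193,.066,20)
E
```

```text
t 15.70 p [503.9 112.   65.5] rpy [-89.8  -0.3 165.3] F [ 1.   0.4 -1.6] w 15.0 q [ 0.6   0.24 -0.51 -0.   -0.82  0.72]
phi 127.11 r 0.1336 yaw 165.3
[7.5, -0.0, 10.4] ry -1.4
[6.7, -0.0, 10.9] ry -1.4
[5.9, -0.0, 11.3] ry -1.4
[5.1, -0.0, 11.7] ry -1.4
[4.2, -0.0, 12.1] ry -1.4
[3.4, -0.0, 12.4] ry -1.4
[2.5, -0.0, 12.6] ry -1.4
[1.6, -0.0, 12.7] ry -1.4
[0.7, -0.0, 12.8] ry -1.4
[-0.2, -0.0, 12.8] ry -1.4
[-1.2, -0.0, 12.8] ry -1.4
[-2.1, -0.0, 12.7] ry -1.4
[-3.0, -0.0, 12.5] ry -1.4
[-3.9, -0.0, 12.3] ry -1.4
[-4.7, -0.0, 12.0] ry -1.4
[-5.6, -0.0, 11.6] ry -1.4
[-6.4, -0.0, 11.2] ry -1.4
[-7.2, -0.0, 10.7] ry -1.4
[-7.9, -0.0, 10.2] ry -1.4
[-8.6, -0.0, 9.6] ry -1.4
```

Emit:
move_arm --deltas '[{"dp": [7.5,0.3,10.4],"rotation": [0,-1.4,0]},{"dp": [6.7,0.3,11],"rotation": [0,-1.4,0]},{"dp": [6,0.3,11.3],"rotation": [0,-1.4,0]},{"dp": [5,0.3,11.7],"rotation": [0,-1.4,0]},{"dp": [4.2,0.3,12],"rotation": [0,-1.4,0]}]'

```text
t: 16.12
eef_pos: [0.4658, 0.0671, 0.0653]
ee_rot: [-1.575, -0.001, 3.015]
force: [-1.3, 1.6, 1.5]
width: 0.0151
```

```bash
python3 - <<'E'
from h import *
st()
arc(236.7,193,.066,15)
E
```

```text
t 16.12 p [465.8  67.1  65.3] rpy [-9.020e+01 -1.000e-01  1.727e+02] F [-1.3  1.6  1.5] w 15.1 q [ 0.56  0.17 -0.61 -0.01 -0.79  0.89]
phi 152.57 r 0.1338 yaw 172.7
[4.0, -0.0, 12.5] ry -1.4
[3.0, -0.0, 12.7] ry -1.4
[2.1, -0.0, 12.9] ry -1.4
[1.1, -0.0, 13.1] ry -1.4
[0.2, -0.0, 13.1] ry -1.4
[-0.8, -0.0, 13.1] ry -1.4
[-1.8, -0.0, 13.0] ry -1.4
[-2.8, -0.0, 12.9] ry -1.4
[-3.7, -0.0, 12.6] ry -1.4
[-4.6, -0.0, 12.3] ry -1.4
[-5.5, -0.0, 12.0] ry -1.4
[-6.4, -0.0, 11.5] ry -1.4
[-7.3, -0.0, 11.0] ry -1.4
[-8.1, -0.0, 10.5] ry -1.4
[-8.8, -0.0, 9.8] ry -1.4
```

Working well.

Emit:
move_arm --deltas '[{"dp": [4,0,12.5],"rotation": [0,-1.4,0]},{"dp": [3,0,12.7],"rotation": [0,-1.4,0]},{"dp": [2.1,0,13],"rotation": [0,-1.4,0]},{"dp": [1.1,0,13],"rotation": [0,-1.4,0]},{"dp": [0.2,0,13],"rotation": [0,-1.4,0]}]'

```text
t: 16.53
eef_pos: [0.4489, 0.0037, 0.0655]
ee_rot: [-1.578, 0.001, -3.137]
force: [0.4, 1.6, -1.2]
width: 0.0148
```

Emit:
move_arm --deltas '[{"dp": [-0.8,0,13],"rotation": [0,-1.4,0]},{"dp": [-1.8,0,13],"rotation": [0,-1.4,0]},{"dp": [-2.8,0,13],"rotation": [0,-1.4,0]},{"dp": [-3.7,0,12.6],"rotation": [0,-1.4,0]},{"dp": [-4.6,0,12.3],"rotation": [0,-1.4,0]}]'

```text
t: 16.95
eef_pos: [0.4645, -0.0613, 0.0655]
ee_rot: [-1.579, 0.002, -3.007]
force: [0.5, 1.9, -0.2]
width: 0.0155
```

```bash
python3 - <<'E'
from h import *
st()
arc(236.7,193,.066,5)
E
```

```text
t 16.95 p [464.5 -61.3  65.5] rpy [-9.050e+01  1.000e-01 -1.723e+02] F [ 0.5  1.9 -0.2] w 15.5 q [ 0.28  0.17 -0.61 -0.01 -0.79  1.43]
phi 209.08 r 0.1374 yaw 187.7
[-5.8, -0.1, 11.9] ry -1.1
[-6.7, -0.1, 11.3] ry -1.1
[-7.6, -0.1, 10.7] ry -1.1
[-8.3, -0.1, 10.1] ry -1.1
[-9.1, -0.1, 9.4] ry -1.1
```

Emit:
move_arm --deltas '[{"dp": [-5.8,0,12],"rotation": [0,-1.1,0]},{"dp": [-6.7,0,11.3],"rotation": [0,-1.1,0]},{"dp": [-7.6,0,10.7],"rotation": [0,-1.1,0]},{"dp": [-8.3,0,10],"rotation": [0,-1,0]},{"dp": [-6,0,6],"rotation": [0,-0.8,0]}]'

```text
t: 17.37
eef_pos: [0.5065, -0.1076, 0.0655]
ee_rot: [-1.58, 0.001, -2.912]
force: [-1.6, 1.3, 3.5]
width: 0.0151
```

```bash
python3 - <<'E'
from h import *
st()
arc(236.7,193,.066,1)
f,W=grab("top","t6")
print("tops 90-112");blobs(f,W,.09,.115,(.3,.7),(-.42,.42),30)
E
```

```text
t 17.37 p [ 506.5 -107.6   65.5] rpy [ -90.5    0.  -166.9] F [-1.6  1.3  3.5] w 15.1 q [ 0.16  0.24 -0.51 -0.01 -0.82  1.65]
phi 235.43 r 0.1374 yaw 193.1
[-3.8, -0.5, 0.6] ry 0.1
tops 90-112
```

View pics/t6.png

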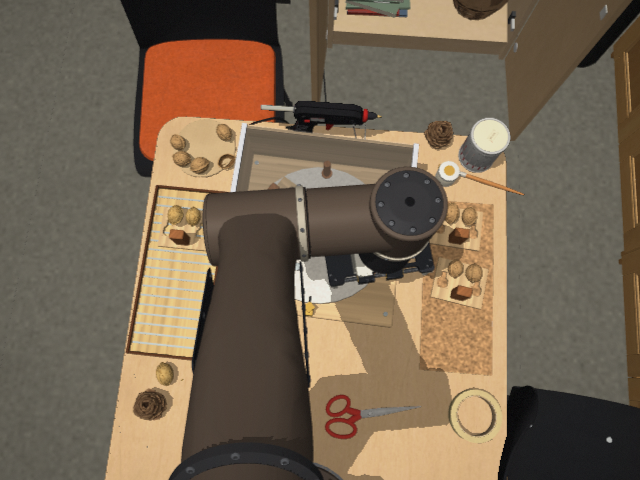

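Emit:
move_arm --deltas '[{"dp": [0,0,0],"rotation": [0,0,0]},{"dp": [0,0,0],"rotation": [0,0,0]},{"dp": [0,-3,0],"rotation": [0,0,0]},{"dp": [0,-20,0],"rotation": [0,0,0]},{"dp": [0,-30,0],"rotation": [0,0,0]}]' --jaw 100

```text
t: 17.83
eef_pos: [0.5027, -0.1084, 0.1142]
ee_rot: [-1.582, -0.011, -2.915]
force: [0.4, -0.1, 0.3]
width: 0.0431
```

```bash
python3 - <<'E'
from h import *
st()
plan(.478,-.296,.13,171)
E
```

```text
t 17.83 p [ 502.7 -108.4  114.2] rpy [ -90.6   -0.6 -167. ] F [ 0.4 -0.1  0.3] w 43.1 q [ 0.16  0.19 -0.45 -0.01 -0.95  1.64]
rows 5 total rv [ 0.5 22.   0.7] d mm [ -24.7 -187.6   15.8]
[13.3, -3.4, 35.4] [0.1, 4.4, 0.15]
[10.5, -3.4, 36.3] [0.1, 4.4, 0.15]
[7.7, -3.3, 37.0] [0.1, 4.4, 0.15]
[4.8, -3.3, 37.5] [0.1, 4.4, 0.15]
[1.9, -3.2, 37.8] [0.1, 4.4, 0.15]
```

Emit:
move_arm --deltas '[{"dp": [13,-6,34],"rotation": [0.1,4.4,0.2]},{"dp": [10.5,-3,36],"rotation": [0.1,4.4,0.2]},{"dp": [7.7,-3,37],"rotation": [0.1,4.4,0.2]},{"dp": [4.8,-3,36],"rotation": [0.1,4.4,0]},{"dp": [2,-3,25],"rotation": [0.1,4,0]}]' --jaw 0

```text
t: 18.25
eef_pos: [0.4834, -0.2789, 0.1411]
ee_rot: [-1.573, 0.012, 2.991]
force: [0.7, 0.6, 0.6]
width: 0.0764
```

```bash
cat >> h.py <<'E'
def yawof(f,W,zlo,zhi,xr,yr):
    pass
E
python3 - <<'E'
from h import *
st()
f,W=grab("top","t7")
blobs(f,W,.066,.08,(.3,.7),(-.42,.42),40)
print("tops 90-112");blobs(f,W,.09,.115,(.3,.7),(-.42,.42),30)
im=ortho(f,.046,.43,.73,-.15,.17,.0005);cv2.imwrite("pics/o7.png",im)
E
```

```text
t 18.25 p [ 483.4 -278.9  141.1] rpy [-90.1   0.7 171.4] F [0.7 0.6 0.6] w 76.4 q [-0.17  0.21 -0.35 -0.   -1.    1.6 ]
px [298 209] n 56 med [0.6237 0.0505 0.0732] rect [623.9  51.4  35.7   9.7  88.4] rgb [103.   83.5  53. ]
px [286 218] n 179 med [0.6002 0.0738 0.0752] rect [604.3  74.9  41.8  33.   86.3] rgb [155. 125.  75.]
px [177 234] n 147 med [0.5497 0.2965 0.0735] rect [550.1 296.9  31.5  20.5  84.4] rgb [154.  99.  59.]
px [464 292] n 127 med [ 0.4754 -0.2955  0.0721] rect [ 475.8 -295.7   29.7   16.    81.5] rgb [136.  90.  54.]
tops 90-112
px [257 252] n 47 med [0.5213 0.125  0.0948] rect [522.  124.9  14.9  12.2   4.3] rgb [144.  93.  56.]
```

View pics/o7.png

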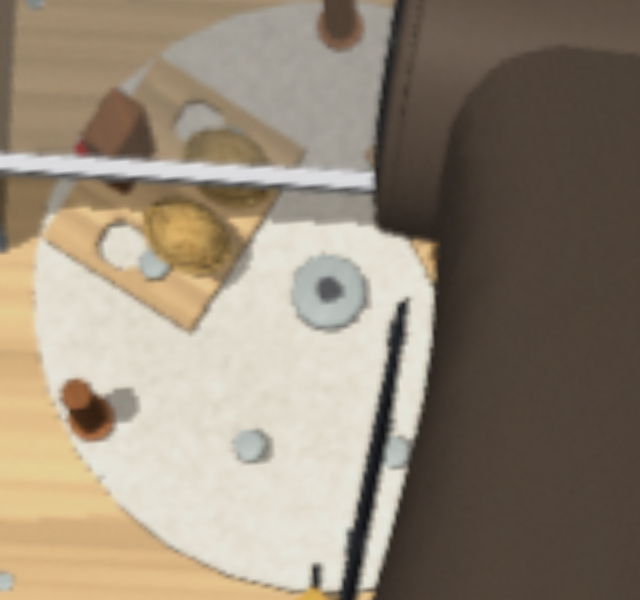

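```bash
python3 - <<'E'
from h import *
plan(.4777,-.296,.06,171)
E
```

```text
rows 3 total rv [ 0.   0.  -0.7] d mm [ -5.5 -14.4 -81.7]
[1.4, 27.2, 5.0] [0.02, 0.01, -0.25]
[1.3, 27.2, 5.0] [0.02, 0.01, -0.25]
[1.2, 27.2, 5.0] [0.02, 0.01, -0.25]
```

Emit:
move_arm --deltas '[{"dp": [2,10,7],"rotation": [0,0,-0.3]},{"dp": [2,20,5],"rotation": [0,0,-0.3]},{"dp": [2,28,3],"rotation": [0,0,0]},{"dp": [0,28,0],"rotation": [0,0,0]},{"dp": [0,12,0],"rotation": [0,0,0]}]'

```text
t: 18.72
eef_pos: [0.4765, -0.2976, 0.0439]
ee_rot: [-1.571, 0.012, 2.984]
force: [-1.2, -0.4, -1.0]
width: 0.0878
```

```bash
python3 - <<'E'
from h import *
st();plan(.4777,-.296,.0285,171)
E
```

```text
t 18.72 p [ 476.5 -297.6   43.9] rpy [-90.    0.7 171. ] F [-1.2 -0.4 -1. ] w 87.8 q [-0.21  0.33 -0.45 -0.   -0.78  1.62]
rows 1 total rv [ 0.  -0.  -0.7] d mm [  1.2   1.6 -15.4]
[-0.7, 15.4, -1.8] [0.01, -0.03, -0.7]
```

Emit:
move_arm --deltas '[{"dp": [-0.4,11,-1.8],"rotation": [0,0,-0.7]},{"dp": [0.5,3.5,0],"rotation": [0,0,0]},{"dp": [0.5,0.7,0],"rotation": [0,0,0]},{"dp": [0.5,0.7,0],"rotation": [0,0,0]},{"dp": [0.5,0.7,0],"rotation": [0,0,0]}]' --jaw 190

```text
t: 19.13
eef_pos: [0.473, -0.2925, 0.0226]
ee_rot: [-1.572, -0.008, 2.989]
force: [0.4, -0.1, 0.9]
width: 0.0599
```

```bash
python3 - <<'E'
from h import *
st();plan(.4777,-.296,.0285,171)
E
```

```text
t 19.13 p [ 473.  -292.5   22.6] rpy [-90.1  -0.5 171.2] F [ 0.4 -0.1  0.9] w 59.9 q [-0.2   0.36 -0.47 -0.   -0.75  1.62]
rows 1 total rv [0.1 0.2 0.5] d mm [ 4.7 -3.5  5.9]
[-5.1, -6.0, 2.7] [0.07, 0.23, 0.48]
```

Emit:
move_arm --deltas '[{"dp": [-5,-6,2.7],"rotation": [0,0.2,0.5]},{"dp": [0,0,0],"rotation": [0,0,0]}]'

```text
t: 19.3
eef_pos: [0.4789, -0.2962, 0.0303]
ee_rot: [-1.572, 0.003, 2.986]
force: [0.5, 0.5, 1.5]
width: 0.0463
```

```bash
python3 - <<'E'
from h import *
st();plan(.4777,-.296,.0285,171)
E
```

```text
t 19.30 p [ 478.9 -296.2   30.3] rpy [-90.    0.2 171.1] F [0.5 0.5 1.5] w 46.3 q [-0.21  0.35 -0.45 -0.   -0.76  1.62]
rows 1 total rv [ 0.   0.1 -0.2] d mm [-1.2  0.2 -1.8]
[1.2, 1.8, 0.0] [0.04, 0.08, -0.19]
```

Emit:
move_arm --deltas '[{"dp": [1,1.8,0],"rotation": [0,0,0]},{"dp": [0,0.2,0],"rotation": [0,0,0]},{"dp": [0,0.2,0],"rotation": [0,0,0]},{"dp": [0,0.2,0],"rotation": [0,0,0]}]' --jaw 255 --squeeze 40

```text
t: 19.63
eef_pos: [0.4794, -0.2966, 0.0303]
ee_rot: [-1.571, 0.008, 2.985]
force: [-0.5, 0.6, -0.9]
width: 0.0299
```

```bash
python3 - <<'E'
from h import *
st()
E
```

```text
t 19.63 p [ 479.4 -296.6   30.3] rpy [-90.    0.5 171.1] F [-0.5  0.6 -0.9] w 29.9 q [-0.21  0.35 -0.46 -0.   -0.76  1.62]
```

Emit:
move_arm --deltas '[{"dp": [0,-12,0],"rotation": [0,0,-0.2]},{"dp": [0,-25,0],"rotation": [0,0,-0.2]},{"dp": [0,-30,0],"rotation": [0,0,0]},{"dp": [0,-30,0],"rotation": [0,0,0]},{"dp": [0,-18,-15],"rotation": [0,0,0]}]'

```text
t: 20.05
eef_pos: [0.476, -0.2815, 0.1429]
ee_rot: [-1.573, -0.014, 2.982]
force: [1.2, -0.4, -0.3]
width: 0.0295
```

```bash
python3 - <<'E'
from h import *
st();plan(.4863,.0092,.15,177.6,n=9)
E
```

```text
t 20.05 p [ 476.  -281.5  142.9] rpy [-90.1  -0.8 170.9] F [ 1.2 -0.4 -0.3] w 29.5 q [-0.18  0.22 -0.34 -0.   -1.03  1.59]
rows 9 total rv [ 0.2 -6.7  0.8] d mm [ 10.3 290.7   7.1]
[4.0, -0.7, -32.1] [0.02, -0.75, 0.09]
[3.6, -0.7, -32.1] [0.02, -0.75, 0.09]
[3.2, -0.7, -32.2] [0.02, -0.75, 0.09]
[2.7, -0.7, -32.2] [0.02, -0.75, 0.09]
[2.3, -0.7, -32.2] [0.02, -0.75, 0.09]
[1.9, -0.7, -32.3] [0.02, -0.75, 0.09]
[1.5, -0.7, -32.3] [0.02, -0.75, 0.09]
[1.0, -0.8, -32.3] [0.02, -0.75, 0.09]
[0.6, -0.8, -32.3] [0.02, -0.75, 0.09]
```

Emit:
move_arm --deltas '[{"dp": [4,-1,-32],"rotation": [0,-0.8,0.2]},{"dp": [3.6,-1,-32],"rotation": [0,-0.7,0.2]},{"dp": [3.2,-1,-32],"rotation": [0,-0.8,0.2]},{"dp": [2.7,-1,-32],"rotation": [0,-0.7,0.2]},{"dp": [2.3,-1,-32],"rotation": [0,-0.8,0]}]'

```text
t: 20.47
eef_pos: [0.4836, -0.1194, 0.1535]
ee_rot: [-1.573, 0.009, 3.043]
force: [0.9, 0.4, -0.6]
width: 0.0294
```

Emit:
move_arm --deltas '[{"dp": [2,0,-32],"rotation": [0,-0.7,0]},{"dp": [1.5,0,-32],"rotation": [0,-0.7,0]},{"dp": [1,0,-25],"rotation": [0,-0.7,0]},{"dp": [0,0,-12],"rotation": [0,-0.5,0]},{"dp": [0,0,0],"rotation": [0,0,0]}]'

```text
t: 20.88
eef_pos: [0.4859, -0.0088, 0.1542]
ee_rot: [-1.574, 0.011, 3.096]
force: [-0.2, 0.6, -0.5]
width: 0.0295
```

```bash
python3 - <<'E'
from h import *
st();plan(.4863,.0092,.10,177.6)
E
```

```text
t 20.88 p [485.9  -8.8 154.2] rpy [-90.2   0.6 177.4] F [-0.2  0.6 -0.5] w 29.5 q [ 0.39  0.08 -0.48  0.   -1.    1.13]
rows 2 total rv [ 0.2 -0.2 -0.6] d mm [  0.4  18.  -54.2]
[0.5, 27.1, -8.9] [0.09, -0.12, -0.31]
[0.4, 27.1, -8.9] [0.09, -0.12, -0.31]
```

Emit:
move_arm --deltas '[{"dp": [0.5,18,-10],"rotation": [0,-0.1,-0.3]},{"dp": [0.5,22,-8],"rotation": [0,-0.1,-0.3]},{"dp": [0,13,0],"rotation": [0,0,0]},{"dp": [0,5,0],"rotation": [0,0,0]}]'

```text
t: 21.22
eef_pos: [0.487, 0.0108, 0.0963]
ee_rot: [-1.576, 0.004, 3.101]
force: [0.5, 0.3, -1.2]
width: 0.0295
```

```bash
python3 - <<'E'
from h import *
st();plan(.4863,.0092,.085,177.6)
f,W=grab("top","t8")
im=ortho(f,.046,.42,.73,-.15,.17,.0005);cv2.imwrite("pics/o8.png",im)
E
```

```text
t 21.22 p [487.   10.8  96.3] rpy [-90.3   0.2 177.7] F [ 0.5  0.3 -1.2] w 29.5 q [ 0.42  0.15 -0.55 -0.   -0.87  1.11]
rows 1 total rv [ 0.3  0.1 -0.2] d mm [ -0.7  -1.6 -11.3]
[0.7, 11.3, 1.7] [0.29, 0.1, -0.24]
```

View pics/o8.png

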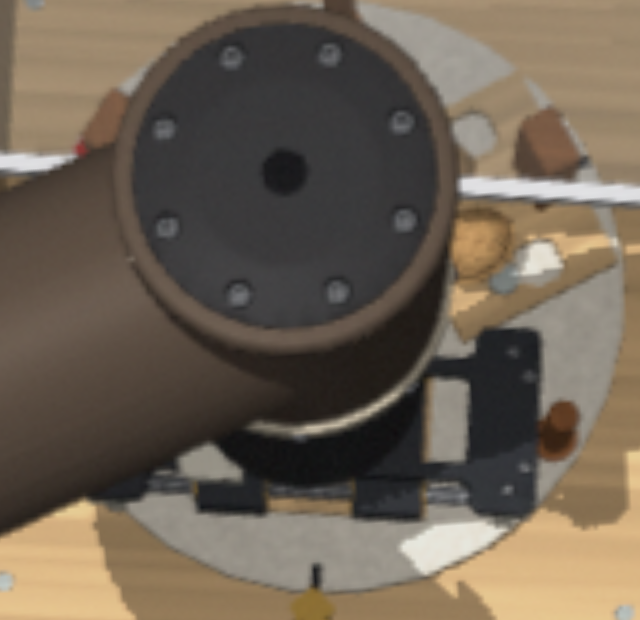

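Emit:
move_arm --deltas '[{"dp": [0.7,9,1.6],"rotation": [0.2,0.1,-0.2]},{"dp": [0,7,0],"rotation": [0,0,0]},{"dp": [0,5,0],"rotation": [0,0,0]},{"dp": [0,4,0],"rotation": [0,0,0]}]'

```text
t: 21.6
eef_pos: [0.487, 0.0075, 0.0706]
ee_rot: [-1.572, 0.001, 3.097]
force: [-1.0, 0.9, -0.7]
width: 0.0294
```

```bash
python3 - <<'E'
from h import *
st();plan(.4863,.0092,.063,177.6)
E
```

```text
t 21.60 p [487.    7.5  70.6] rpy [-9.010e+01  1.000e-01  1.775e+02] F [-1.   0.9 -0.7] w 29.4 q [ 0.42  0.19 -0.58 -0.   -0.81  1.11]
rows 1 total rv [ 0.1 -0.1 -0.1] d mm [-0.7  1.7 -7.6]
[0.8, 7.6, -1.7] [0.07, -0.14, -0.09]
```

Emit:
move_arm --deltas '[{"dp": [0.8,3,-1.3],"rotation": [0,0,0]},{"dp": [0,3,0],"rotation": [0,0,0]},{"dp": [0,2,0],"rotation": [0,0,0]}]'

```text
t: 21.85
eef_pos: [0.4862, 0.0082, 0.0631]
ee_rot: [-1.571, 0.001, 3.097]
force: [-16.1, 1.3, 39.0]
width: 0.0295
```

```bash
python3 - <<'E'
from h import *
st()
E
```

```text
t 21.85 p [486.2   8.2  63.1] rpy [-9.000e+01  1.000e-01  1.775e+02] F [-16.1   1.3  39. ] w 29.5 q [ 0.42  0.2  -0.59  0.   -0.79  1.1 ]
```

Down on the disc at the expected height; slide outward.

Emit:
move_arm --deltas '[{"dp": [0,-1,0],"rotation": [0,0,0]},{"dp": [5,0,0],"rotation": [0,0,0]},{"dp": [5,0.2,0],"rotation": [0,0,0]},{"dp": [5,0.2,0],"rotation": [0,0,0]}]'

```text
t: 22.18
eef_pos: [0.4722, 0.0094, 0.0649]
ee_rot: [-1.572, 0.005, 3.098]
force: [0.6, 0.8, -1.6]
width: 0.0296
```

Emit:
move_arm --deltas '[{"dp": [3,0,0],"rotation": [0,0,0]},{"dp": [2,0.3,0],"rotation": [0,0,0]},{"dp": [2,0.3,0],"rotation": [0,0,0]},{"dp": [1.5,0.3,0],"rotation": [0,0,0]}]'

```text
t: 22.52
eef_pos: [0.4658, 0.0114, 0.0647]
ee_rot: [-1.575, 0.013, 3.1]
force: [6.2, -2.8, -4.5]
width: 0.0298
```

```bash
python3 - <<'E'
from h import *
st()
E
```

```text
t 22.52 p [465.8  11.4  64.7] rpy [-90.2   0.7 177.6] F [ 6.2 -2.8 -4.5] w 29.8 q [ 0.45  0.15 -0.64  0.   -0.77  1.08]
```

Emit:
move_arm --deltas '[{"dp": [0.5,0.8,0],"rotation": [0,0,-0.5]},{"dp": [0,0.3,0],"rotation": [0,0,0]},{"dp": [0,0.3,0],"rotation": [0,0,0]},{"dp": [0,0.3,0],"rotation": [0,0,0]},{"dp": [0,0,0],"rotation": [0,0,0]}]' --jaw 60

```text
t: 22.93
eef_pos: [0.4645, 0.0113, 0.0629]
ee_rot: [-1.575, 0.003, 3.1]
force: [-0.0, -0.2, 0.2]
width: 0.0574
```

Emit:
move_arm --deltas '[{"dp": [0,-5,0],"rotation": [0,0,0]},{"dp": [0,-20,0],"rotation": [0,0,0]},{"dp": [0,-30,0],"rotation": [0,0,0]},{"dp": [0,-30,0],"rotation": [0,0,0]},{"dp": [0,-15,-35],"rotation": [0,0,0]}]' --jaw 60

```text
t: 23.35
eef_pos: [0.4609, 0.0414, 0.1631]
ee_rot: [-1.569, -0.01, 3.095]
force: [1.1, 0.1, -0.0]
width: 0.0671
```

```bash
python3 - <<'E'
from h import *
st();plan(.5217,.125,.14,165)
f,W=grab("side","s9")
E
```

```text
t 23.35 p [460.9  41.4 163.1] rpy [-89.9  -0.6 177.3] F [ 1.1  0.1 -0. ] w 67.1 q [ 0.51  0.05 -0.49 -0.   -1.04  1.01]
rows 3 total rv [-0.2 12.3  0.5] d mm [ 60.8  83.6 -23.1]
[-19.0, 7.5, -28.8] [-0.06, 4.12, 0.18]
[-16.9, 7.5, -30.1] [-0.06, 4.12, 0.18]
[-14.7, 7.6, -31.2] [-0.06, 4.12, 0.18]
```

View pics/s9.png

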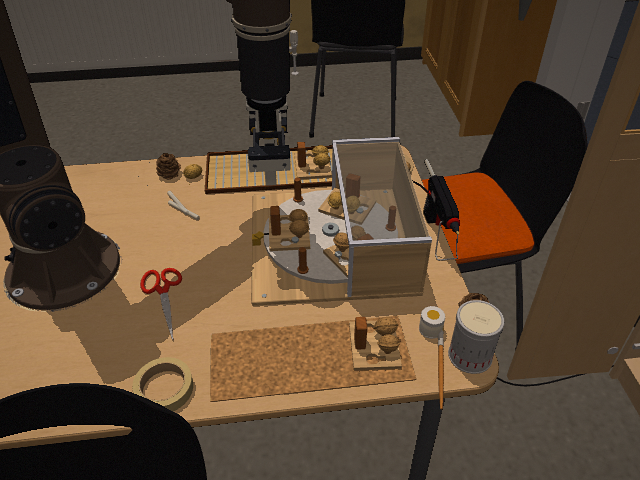

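Emit:
move_arm --deltas '[{"dp": [-19,7,-29],"rotation": [0,4,0.2]},{"dp": [-17,7,-30],"rotation": [0,3.5,0.2]},{"dp": [-14,7,-29],"rotation": [0,2.5,0.2]},{"dp": [0,0,0],"rotation": [0,0,0]}]' --jaw 110 --squeeze 10

```text
t: 23.73
eef_pos: [0.5268, 0.136, 0.1506]
ee_rot: [-1.58, 0.015, 2.915]
force: [0.5, -0.5, -0.1]
width: 0.0508
```

```bash
python3 - <<'E'
from h import *
st();plan(.5217,.125,.115,167)
E
```

```text
t 23.73 p [526.8 136.  150.6] rpy [-90.5   0.8 167. ] F [ 0.5 -0.5 -0.1] w 50.8 q [ 0.62  0.18 -0.37  0.01 -1.    0.72]
rows 1 total rv [ 0.5  0.  -0.8] d mm [ -5.1 -11.  -35.6]
[3.1, 35.5, 12.2] [0.53, 0.02, -0.84]
```

Emit:
move_arm --deltas '[{"dp": [3,18,12],"rotation": [0.5,0,-0.8]},{"dp": [0,15,0],"rotation": [0,0,0]},{"dp": [0,3,0],"rotation": [0,0,0]}]'

```text
t: 23.98
eef_pos: [0.523, 0.1278, 0.1144]
ee_rot: [-1.572, 0.002, 2.918]
force: [-0.3, 0.2, -0.3]
width: 0.0496
```

```bash
python3 - <<'E'
from h import *
st();plan(.5217,.125,.066,167)
E
```

```text
t 23.98 p [523.  127.8 114.4] rpy [-9.010e+01  1.000e-01  1.672e+02] F [-0.3  0.2 -0.3] w 49.6 q [ 0.6   0.21 -0.42  0.   -0.94  0.74]
rows 2 total rv [ 0.1  0.2 -0.1] d mm [ -1.3  -2.8 -48.4]
[0.4, 24.2, 1.5] [0.03, 0.1, -0.05]
[0.3, 24.2, 1.5] [0.03, 0.1, -0.05]
```

Emit:
move_arm --deltas '[{"dp": [0,18,1.5],"rotation": [0,0,0]},{"dp": [0,18,1.5],"rotation": [0,0,0]},{"dp": [0,9,0],"rotation": [0,0,0]},{"dp": [0,2,0],"rotation": [0,0,0]}]'

```text
t: 24.32
eef_pos: [0.5229, 0.125, 0.0676]
ee_rot: [-1.572, 0.003, 2.919]
force: [0.9, -0.3, 1.1]
width: 0.0498
```

Emit:
move_arm --deltas '[{"dp": [0,0.3,0],"rotation": [0,0,0]},{"dp": [0,0.3,0],"rotation": [0,0,0]},{"dp": [0,0.3,0],"rotation": [0,0,0]},{"dp": [0,0.3,0],"rotation": [0,0,0]},{"dp": [0,0.3,0],"rotation": [0,0,0]}]' --jaw 255

```text
t: 24.73
eef_pos: [0.5245, 0.1258, 0.0692]
ee_rot: [-1.574, 0.006, 2.92]
force: [-0.7, 0.2, -0.3]
width: 0.0216
```

Emit:
move_arm --deltas '[{"dp": [0,0.3,0],"rotation": [0,0,0]},{"dp": [0,0.3,0],"rotation": [0,0,0]},{"dp": [0,0.3,0],"rotation": [0,0,0]}]'

```text
t: 24.98
eef_pos: [0.525, 0.1266, 0.0695]
ee_rot: [-1.576, 0.007, 2.92]
force: [-0.3, -0.4, 0.6]
width: 0.0153
```

```bash
python3 - <<'E'
from h import *
st();arc(236.6,193,.066,20)
E
```

```text
t 24.98 p [525.  126.6  69.5] rpy [-90.3   0.4 167.3] F [-0.3 -0.4  0.6] w 15.3 q [ 0.6   0.26 -0.47  0.   -0.83  0.75]
phi 116.16 r 0.1349 yaw 167.3
[10.6, 0.2, 9.5] ry -1.3
[9.7, 0.2, 10.3] ry -1.3
[8.9, 0.2, 11.1] ry -1.3
[7.9, 0.2, 11.8] ry -1.3
[6.9, 0.2, 12.4] ry -1.3
[5.9, 0.2, 12.9] ry -1.3
[4.8, 0.2, 13.3] ry -1.3
[3.7, 0.2, 13.7] ry -1.3
[2.5, 0.2, 13.9] ry -1.3
[1.4, 0.2, 14.1] ry -1.3
[0.2, 0.2, 14.2] ry -1.3
[-1.0, 0.2, 14.1] ry -1.3
[-2.1, 0.2, 14.0] ry -1.3
[-3.3, 0.2, 13.8] ry -1.3
[-4.4, 0.2, 13.5] ry -1.3
[-5.5, 0.2, 13.1] ry -1.3
[-6.6, 0.2, 12.6] ry -1.3
[-7.6, 0.2, 12.0] ry -1.3
[-8.6, 0.2, 11.3] ry -1.3
[-9.5, 0.2, 10.6] ry -1.3
```

Emit:
move_arm --deltas '[{"dp": [10.5,0.3,9.5],"rotation": [0,-1.3,0]},{"dp": [9.7,0.3,10.3],"rotation": [0,-1.3,0]},{"dp": [9,0.3,11],"rotation": [0,-1.3,0]},{"dp": [8,0.3,11.8],"rotation": [0,-1.3,0]},{"dp": [7,0.3,12.4],"rotation": [0,-1.3,0]}]'

```text
t: 25.4
eef_pos: [0.475, 0.0854, 0.0692]
ee_rot: [-1.584, 0.015, 3.042]
force: [-3.4, 3.8, 4.4]
width: 0.015
```

```bash
python3 - <<'E'
from h import *
st();arc(236.6,193,.066,15)
E
```

```text
t 25.40 p [475.   85.4  69.2] rpy [-90.8   0.9 174.3] F [-3.4  3.8  4.4] w 15.0 q [ 0.59  0.17 -0.6  -0.   -0.78  0.89]
phi 143.89 r 0.1356 yaw 174.3
[6.7, 0.2, 13.0] ry -1.2
[5.5, 0.2, 13.5] ry -1.2
[4.3, 0.2, 13.9] ry -1.2
[3.1, 0.2, 14.3] ry -1.2
[1.9, 0.2, 14.5] ry -1.2
[0.6, 0.2, 14.6] ry -1.2
[-0.6, 0.2, 14.6] ry -1.2
[-1.9, 0.2, 14.5] ry -1.2
[-3.1, 0.2, 14.2] ry -1.2
[-4.3, 0.2, 13.9] ry -1.2
[-5.5, 0.2, 13.5] ry -1.2
[-6.6, 0.2, 13.0] ry -1.2
[-7.7, 0.2, 12.3] ry -1.2
[-8.8, 0.2, 11.6] ry -1.2
[-9.7, 0.2, 10.8] ry -1.2
```

Emit:
move_arm --deltas '[{"dp": [6.7,0.3,13],"rotation": [0.4,-1.2,-0.4]},{"dp": [5.5,0.3,13.5],"rotation": [0.4,-1.2,-0.4]},{"dp": [4.3,0.3,14],"rotation": [0,-1.2,0]},{"dp": [3,0.3,14.3],"rotation": [0,-1.2,0]},{"dp": [1.9,0.3,14.5],"rotation": [0,-1.2,0]}]'

```text
t: 25.82
eef_pos: [0.4476, 0.0169, 0.0693]
ee_rot: [-1.573, 0.005, -3.125]
force: [0.6, 0.3, 0.4]
width: 0.0155
```

```bash
python3 - <<'E'
from h import *
st();arc(236.6,193,.066,10)
E
```

```text
t 25.82 p [447.6  16.9  69.3] rpy [ -90.1    0.3 -179. ] F [0.6 0.3 0.4] w 15.5 q [ 0.48  0.12 -0.66  0.   -0.78  1.11]
phi 175.25 r 0.1374 yaw 181.0
[0.4, 0.3, 14.7] ry -1.2
[-0.8, 0.3, 14.6] ry -1.2
[-2.1, 0.3, 14.5] ry -1.2
[-3.3, 0.3, 14.2] ry -1.2
[-4.5, 0.3, 13.9] ry -1.2
[-5.7, 0.3, 13.4] ry -1.2
[-6.8, 0.3, 12.9] ry -1.2
[-7.9, 0.3, 12.2] ry -1.2
[-8.9, 0.3, 11.5] ry -1.2
[-9.8, 0.3, 10.6] ry -1.2
```

Emit:
move_arm --deltas '[{"dp": [0,0.3,14.7],"rotation": [0,-1.2,0]},{"dp": [-1,0.3,14.6],"rotation": [0,-1.2,0]},{"dp": [-2.5,0.3,14.5],"rotation": [0,-1.2,0]},{"dp": [-3.7,0.3,14.2],"rotation": [0,-1.2,0]},{"dp": [-5,0.3,13.9],"rotation": [0,-1.2,0]}]'

```text
t: 26.23
eef_pos: [0.4615, -0.0574, 0.0693]
ee_rot: [-1.573, 0.007, -3.011]
force: [0.0, 2.3, 1.1]
width: 0.0152
```

```bash
python3 - <<'E'
from h import *
st();arc(236.6,193,.066,5)
E
```

```text
t 26.23 p [461.5 -57.4  69.3] rpy [ -90.1    0.4 -172.5] F [0.  2.3 1.1] w 15.2 q [ 0.3   0.15 -0.63 -0.   -0.79  1.4 ]
phi 207.08 r 0.1381 yaw 187.5
[-6.0, 0.7, 12.9] ry -1.1
[-7.0, 0.7, 12.3] ry -1.1
[-8.0, 0.7, 11.6] ry -1.1
[-8.9, 0.7, 10.8] ry -1.1
[-9.7, 0.7, 10.0] ry -1.1
```

Emit:
move_arm --deltas '[{"dp": [-7,0.5,13],"rotation": [0,-1.1,0]},{"dp": [-8,0.5,12.3],"rotation": [0,-1.1,0]},{"dp": [-9,0.5,11.5],"rotation": [0,-1.1,0]},{"dp": [-9.5,0.5,9],"rotation": [0,-1.1,0]},{"dp": [-7,0,5],"rotation": [0,-1,0]}]'

```text
t: 26.65
eef_pos: [0.5076, -0.1064, 0.0692]
ee_rot: [-1.571, 0.003, -2.91]
force: [-1.8, 0.4, 2.1]
width: 0.015
```

```bash
python3 - <<'E'
from h import *
st();arc(236.6,193,.066,1)
f,W=grab("top","t10")
grab("side","s10")
E
```

```text
t 26.65 p [ 507.6 -106.4   69.2] rpy [ -90.     0.2 -166.7] F [-1.8  0.4  2.1] w 15.0 q [ 0.17  0.24 -0.51 -0.   -0.82  1.63]
phi 235.50 r 0.1358 yaw 193.3
[-2.4, 3.2, 1.3] ry 0.3
```

View pics/s10.png

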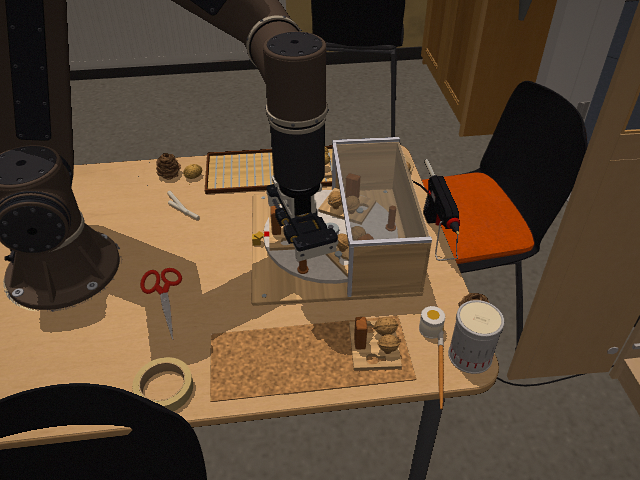

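Emit:
move_arm --deltas '[{"dp": [0,0,0],"rotation": [0,0,0]},{"dp": [0,0,0],"rotation": [0,0,0]},{"dp": [0,-3,0],"rotation": [0,0,0]},{"dp": [0,-20,0],"rotation": [0,0,0]},{"dp": [0,-30,0],"rotation": [0,0,0]}]' --jaw 100

```text
t: 27.17
eef_pos: [0.5024, -0.1065, 0.118]
ee_rot: [-1.573, -0.007, -2.913]
force: [0.7, -0.1, -0.1]
width: 0.0426
```

Emit:
move_arm --deltas '[{"dp": [5,-25,35],"rotation": [0,0,0]},{"dp": [5,-15,40],"rotation": [0,0,0]},{"dp": [5,-5,40],"rotation": [0,0,0]},{"dp": [0,0,25],"rotation": [0,0,0]},{"dp": [0,0,0],"rotation": [0,0,0]}]' --jaw 0

```text
t: 27.58
eef_pos: [0.5248, -0.2473, 0.1743]
ee_rot: [-1.568, 0.006, -2.901]
force: [0.9, 0.5, 0.3]
width: 0.0766
```

```bash
python3 - <<'E'
from h import *
st()
f,W=grab("top","t11")
blobs(f,W,.066,.08,(.3,.7),(-.42,.42),40)
print("tops 90-112");blobs(f,W,.09,.115,(.3,.7),(-.42,.42),30)
im=ortho(f,.036,.40,.71,-.15,.17,.0005);cv2.imwrite("pics/o11.png",im)
E
```

```text
t 27.58 p [ 524.8 -247.3  174.3] rpy [ -89.8    0.4 -166.2] F [0.9 0.5 0.3] w 76.6 q [-0.1   0.22 -0.25  0.   -1.09  1.91]
px [287 217] n 129 med [0.6009 0.0722 0.0762] rect [606.4  75.1  39.6  32.   59.5] rgb [139. 109.  72.]
px [298 208] n 45 med [0.6243 0.0517 0.0719] rect [624.6  52.8  34.    9.   85.8] rgb [95. 75. 51.]
px [177 234] n 147 med [0.5497 0.2964 0.0736] rect [550.6 297.2  30.8  20.2  88.6] rgb [163. 105.  63.]
tops 90-112
px [257 250] n 50 med [0.5245 0.1257 0.0949] rect [524.2 126.5  15.   13.9  89.6] rgb [154.   98.5  59.5]
```

View pics/o11.png

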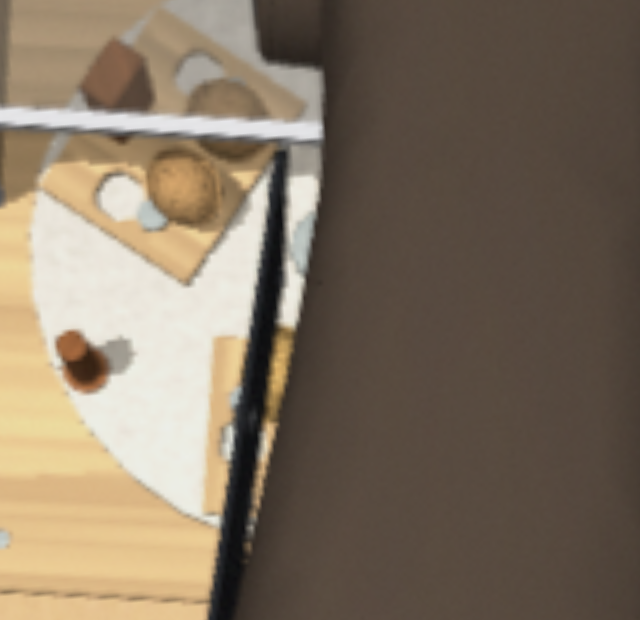

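```bash
python3 - <<'E'
from h import *
plan(.4647,.0128,.15,176.5,n=8)
E
```

```text
rows 8 total rv [-0.1 17.3 -0.4] d mm [-59.6 258.8 -24.2]
[-0.4, 3.0, -33.2] [-0.01, 2.16, -0.05]
[0.8, 3.0, -33.2] [-0.01, 2.16, -0.05]
[2.1, 3.0, -33.1] [-0.01, 2.16, -0.05]
[3.3, 3.0, -33.0] [-0.01, 2.16, -0.05]
[4.5, 3.0, -32.9] [-0.01, 2.16, -0.05]
[5.8, 3.0, -32.7] [-0.01, 2.16, -0.05]
[7.0, 3.0, -32.5] [-0.01, 2.16, -0.05]
[8.2, 3.0, -32.2] [-0.01, 2.16, -0.05]
```

Emit:
move_arm --deltas '[{"dp": [-0.4,3,-33],"rotation": [0,2.2,0]},{"dp": [0.8,3,-33],"rotation": [0,2.2,0]},{"dp": [2,3,-33],"rotation": [0,2.2,0]},{"dp": [3.3,3,-33],"rotation": [0,2.2,0]},{"dp": [4.5,3,-33],"rotation": [0,2.2,0]}]'

```text
t: 28.05
eef_pos: [0.4855, -0.0815, 0.1572]
ee_rot: [-1.57, 0.006, -3.109]
force: [0.1, 0.9, 0.0]
width: 0.0875
```

Emit:
move_arm --deltas '[{"dp": [5.8,3,-33],"rotation": [0,2.2,0]},{"dp": [7,3,-30],"rotation": [0,2,0]},{"dp": [8,3,-15],"rotation": [0,2,0]},{"dp": [0,0,0],"rotation": [0,0,0]}]'

```text
t: 28.38
eef_pos: [0.4586, 0.0073, 0.1473]
ee_rot: [-1.573, 0.006, 3.065]
force: [-0.2, -0.1, -0.1]
width: 0.0879
```

```bash
python3 - <<'E'
from h import *
st();plan(.4647,.0128,.12,176.5)
E
```

```text
t 28.38 p [458.6   7.3 147.3] rpy [-90.1   0.3 175.6] F [-0.2 -0.1 -0.1] w 87.9 q [ 0.45  0.04 -0.54  0.   -0.99  1.05]
rows 1 total rv [ 0.1 -0.9 -0.3] d mm [  6.1   5.5 -27.3]
[-5.5, 27.4, -5.9] [0.15, -0.9, -0.35]
```

Emit:
move_arm --deltas '[{"dp": [-5.5,15,-6],"rotation": [0,-0.9,-0.3]},{"dp": [0,25,0],"rotation": [0,0,0]},{"dp": [0,25,0],"rotation": [0,0,0]},{"dp": [0,12,0],"rotation": [0,0,0]}]'

```text
t: 28.72
eef_pos: [0.4657, 0.019, 0.0725]
ee_rot: [-1.579, 0.011, 3.093]
force: [0.3, 0.0, -0.9]
width: 0.0876
```

```bash
python3 - <<'E'
from h import *
st();plan(.4647,.0128,.0612,176.5)
E
```

```text
t 28.72 p [465.7  19.   72.5] rpy [-90.5   0.6 177.2] F [ 0.3  0.  -0.9] w 87.6 q [ 0.46  0.15 -0.62 -0.   -0.79  1.06]
rows 1 total rv [ 0.5  0.7 -0.6] d mm [ -1.   -6.2 -11.3]
[0.8, 11.3, 6.3] [0.46, 0.7, -0.6]
```

Emit:
move_arm --deltas '[{"dp": [0.8,9,6],"rotation": [0.5,0.7,-0.6]},{"dp": [0,2,0],"rotation": [0,0,0]},{"dp": [0,0.2,0],"rotation": [0,0,0]},{"dp": [0,0.2,0],"rotation": [0,0,0]},{"dp": [0,0.2,0],"rotation": [0,0,0]}]' --jaw 180 --squeeze 40

```text
t: 29.13
eef_pos: [0.4623, 0.0127, 0.0589]
ee_rot: [-1.567, -0.005, 3.082]
force: [0.0, -0.4, -0.4]
width: 0.0597
```

```bash
python3 - <<'E'
from h import *
st();plan(.4647,.0128,.0612,176.5)
E
```

```text
t 29.13 p [462.3  12.7  58.9] rpy [-89.8  -0.3 176.6] F [ 0.  -0.4 -0.4] w 59.7 q [ 0.46  0.17 -0.63  0.   -0.77  1.06]
rows 1 total rv [-0.2  0.1  0.3] d mm [2.4 0.1 2.3]
[-2.3, -2.3, -0.3] [-0.19, 0.09, 0.27]
```

Emit:
move_arm --deltas '[{"dp": [-2,-1.5,0],"rotation": [0,0,0.2]},{"dp": [0,0,0],"rotation": [0,0,0]},{"dp": [0,0,0],"rotation": [0,0,0]},{"dp": [0,0,0],"rotation": [0,0,0]},{"dp": [0,0,0],"rotation": [0,0,0]}]' --jaw 255

```text
t: 29.55
eef_pos: [0.4664, 0.0131, 0.0633]
ee_rot: [-1.57, 0.004, 3.082]
force: [-0.1, 0.1, -0.7]
width: 0.0295
```

Emit:
move_arm --deltas '[{"dp": [0,0,0],"rotation": [0,0,0]},{"dp": [-4,0,0],"rotation": [0,0,0]},{"dp": [-5,0,0],"rotation": [0,0,0]},{"dp": [-5,0,0],"rotation": [0,0,0]},{"dp": [-5,0,0],"rotation": [0,0,0]}]'

```text
t: 29.97
eef_pos: [0.4858, 0.0118, 0.0633]
ee_rot: [-1.57, 0.003, 3.082]
force: [-0.0, -0.2, -2.2]
width: 0.03
```

```bash
python3 - <<'E'
from h import *
st()
E
```

```text
t 29.97 p [485.8  11.8  63.3] rpy [-90.    0.2 176.6] F [-0.  -0.2 -2.2] w 30.0 q [ 0.43  0.19 -0.59  0.   -0.78  1.08]
```

Emit:
move_arm --deltas '[{"dp": [-0.5,0,0],"rotation": [0,0,0]},{"dp": [0,-4,0],"rotation": [0,0,0]},{"dp": [0,-6,0],"rotation": [0,0,0]},{"dp": [0,-8,0],"rotation": [0,0,0]},{"dp": [0,-20,0],"rotation": [0,0,0]}]'

```text
t: 30.38
eef_pos: [0.485, 0.0106, 0.0994]
ee_rot: [-1.567, -0.004, 3.081]
force: [-0.6, -0.4, -2.0]
width: 0.0295
```

```bash
python3 - <<'E'
from h import *
st();plan(.425,.297,.15,178.6,n=9)
f,W=grab("side","s12")
E
```

```text
t 30.38 p [485.   10.6  99.4] rpy [-89.8  -0.3 176.5] F [-0.6 -0.4 -2. ] w 29.5 q [ 0.43  0.15 -0.54  0.   -0.89  1.08]
rows 9 total rv [-0.2 -2.1  0.3] d mm [-60.  286.4  50.6]
[8.6, -5.7, -31.3] [-0.03, -0.23, 0.03]
[8.5, -5.7, -31.4] [-0.03, -0.23, 0.03]
[8.4, -5.7, -31.4] [-0.03, -0.23, 0.03]
[8.2, -5.7, -31.4] [-0.03, -0.23, 0.03]
[8.1, -5.7, -31.5] [-0.03, -0.23, 0.03]
[8.0, -5.7, -31.5] [-0.03, -0.23, 0.03]
[7.8, -5.7, -31.5] [-0.03, -0.23, 0.03]
[7.7, -5.6, -31.6] [-0.03, -0.23, 0.03]
[7.6, -5.6, -31.6] [-0.03, -0.23, 0.03]
```

View pics/s12.png

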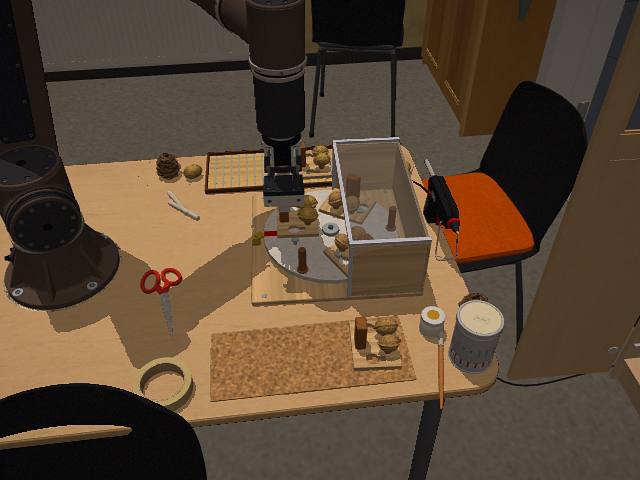

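Emit:
move_arm --deltas '[{"dp": [0,-30,0],"rotation": [0,0,0]},{"dp": [5,-20,-15],"rotation": [0,-0.3,0]},{"dp": [8,-6,-31],"rotation": [0,-0.3,0]},{"dp": [8.5,0,-32],"rotation": [0,-0.3,0]},{"dp": [8.5,0,-32],"rotation": [0,-0.3,0]}]'

```text
t: 30.85
eef_pos: [0.464, 0.1225, 0.1695]
ee_rot: [-1.572, 0.009, 3.096]
force: [1.4, 0.5, -2.3]
width: 0.0297
```

Emit:
move_arm --deltas '[{"dp": [8,0,-32],"rotation": [0,-0.3,0]},{"dp": [8,0,-32],"rotation": [0,-0.3,0]},{"dp": [8,0,-32],"rotation": [0,-0.3,0]},{"dp": [8,0,-32],"rotation": [0,0,0]},{"dp": [5,0,-20],"rotation": [0,0,0]}]'

```text
t: 31.27
eef_pos: [0.4296, 0.2806, 0.1768]
ee_rot: [-1.58, 0.016, 3.114]
force: [0.6, 0.0, -1.5]
width: 0.0295
```

```bash
python3 - <<'E'
from h import *
st();plan(.425,.297,.09,178.6)
E
```

```text
t 31.27 p [429.6 280.6 176.8] rpy [-90.5   0.9 178.4] F [ 0.6  0.  -1.5] w 29.5 q [ 0.97  0.1  -0.4   0.01 -1.05  0.57]
rows 3 total rv [ 0.5 -0.2 -0.9] d mm [ -4.6  16.4 -86.8]
[2.1, 28.9, -5.2] [0.18, -0.07, -0.3]
[2.0, 28.9, -5.3] [0.18, -0.07, -0.3]
[1.8, 28.9, -5.3] [0.18, -0.07, -0.3]
```

Emit:
move_arm --deltas '[{"dp": [2,15,-6],"rotation": [0.2,0,-0.4]},{"dp": [2,28,-5],"rotation": [0.2,0,-0.4]},{"dp": [1,30,0],"rotation": [0.2,0,0]},{"dp": [0,25,0],"rotation": [0,0,0]},{"dp": [0,12,0],"rotation": [0,0,0]}]'

```text
t: 31.68
eef_pos: [0.4263, 0.3003, 0.0691]
ee_rot: [-1.581, 0.009, 3.121]
force: [-0.7, -0.2, 0.1]
width: 0.0296
```

```bash
python3 - <<'E'
from h import *
st();plan(.425,.297,.033,178.6)
E
```

```text
t 31.68 p [426.3 300.3  69.1] rpy [-90.6   0.5 178.8] F [-0.7 -0.2  0.1] w 29.6 q [ 0.99  0.23 -0.52  0.   -0.81  0.56]
rows 1 total rv [ 0.6  0.2 -0.5] d mm [ -1.3  -3.3 -36.1]
[1.6, 36.1, 3.7] [0.57, 0.24, -0.52]
```

Emit:
move_arm --deltas '[{"dp": [1.5,12,3.5],"rotation": [0.6,0.2,-0.5]},{"dp": [0,12,0],"rotation": [0,0,0]},{"dp": [0,6,0],"rotation": [0,0,0]},{"dp": [0,3,0],"rotation": [0,0,0]}]'

```text
t: 32.02
eef_pos: [0.4232, 0.2927, 0.0319]
ee_rot: [-1.564, -0.005, 3.116]
force: [-18.8, -4.1, 57.3]
width: 0.0294
```

```bash
python3 - <<'E'
from h import *
st()
E
```

```text
t 32.02 p [423.2 292.7  31.9] rpy [-89.6  -0.3 178.6] F [-18.8  -4.1  57.3] w 29.4 q [ 0.99  0.29 -0.55 -0.   -0.74  0.56]
```

Down on the floor; release and lift.

Emit:
move_arm --deltas '[{"dp": [0,-1,0],"rotation": [0,0,0]},{"dp": [0,0,0],"rotation": [0,0,0]},{"dp": [0,0,0],"rotation": [0,0,0]},{"dp": [0,0,0],"rotation": [0,0,0]},{"dp": [0,0,0],"rotation": [0,0,0]}]' --jaw 60

```text
t: 32.43
eef_pos: [0.4249, 0.2933, 0.0353]
ee_rot: [-1.566, -0.003, 3.116]
force: [0.2, -0.9, 1.0]
width: 0.0574
```

Emit:
move_arm --deltas '[{"dp": [0,-8,0],"rotation": [0,0,0]},{"dp": [0,-20,0],"rotation": [0,0,0]},{"dp": [0,-35,0],"rotation": [0,0,0]},{"dp": [0,-35,0],"rotation": [0,0,0]},{"dp": [0,-20,10],"rotation": [0,0,0]}]' --jaw 0

```text
t: 32.85
eef_pos: [0.4231, 0.2816, 0.1555]
ee_rot: [-1.558, -0.008, 3.116]
force: [0.8, 1.1, 0.3]
width: 0.0862
```

```bash
python3 - <<'E'
from h import *
st()
f,W=grab("top","t13")
blobs(f,W,.066,.08,(.3,.7),(-.42,.42),40)
print("tops 90-112");blobs(f,W,.09,.115,(.3,.7),(-.42,.42),30)
im=ortho(f,.046,.42,.73,-.15,.17,.0005);cv2.imwrite("pics/o13.png",im)
plan(.5985,-.289,.15,177.5,n=17)
E
```

```text
t 32.85 p [423.1 281.6 155.5] rpy [-89.3  -0.5 178.5] F [0.8 1.1 0.3] w 86.2 q [ 0.97  0.13 -0.41  0.   -1.04  0.57]
px [287 217] n 118 med [0.6025 0.0721 0.0756] rect [607.1  74.9  37.5  34.6  79. ] rgb [109.  86.  55.]
px [297 209] n 48 med [0.6245 0.0528 0.0709] rect [624.5  54.7  29.8   8.6  86. ] rgb [74.  57.5 38. ]
px [353 225] n 159 med [ 0.5951 -0.0654  0.0761] rect [598.9 -65.6  31.1  35.4   2.4] rgb [121.  94.  61.]
px [177 234] n 147 med [0.5498 0.296  0.0732] rect [550.5 296.8  30.2  20.7  87.4] rgb [130.  83.  48.]
px [461 233] n 142 med [ 0.5977 -0.2879  0.0721] rect [ 598.2 -288.7   29.9   20.7   85.1] rgb [128.5  82.   48. ]
tops 90-112
px [256 250] n 51 med [0.5244 0.1266 0.0951] rect [523.8 126.3  14.9  14.4   6.4] rgb [77. 48. 28.]
px [372 266] n 47 med [ 0.51   -0.1061  0.0949] rect [ 509.3 -105.9   13.6   13.8    7. ] rgb [122.  78.  46.]
rows 17 total rv [-0.6  1.   0.3] d mm [ 174.5 -569.8   -8.8]
[-11.1, 0.8, 33.2] [-0.03, 0.06, 0.02]
[-11.2, 0.8, 33.2] [-0.03, 0.06, 0.02]
[-11.2, 0.8, 33.2] [-0.03, 0.06, 0.02]
[-11.2, 0.7, 33.2] [-0.03, 0.06, 0.02]
[-11.3, 0.7, 33.2] [-0.03, 0.06, 0.02]
[-11.3, 0.7, 33.2] [-0.03, 0.06, 0.02]
[-11.3, 0.7, 33.2] [-0.03, 0.06, 0.02]
[-11.4, 0.7, 33.2] [-0.03, 0.06, 0.02]
[-11.4, 0.7, 33.1] [-0.03, 0.06, 0.02]
[-11.4, 0.6, 33.1] [-0.03, 0.06, 0.02]
[-11.5, 0.6, 33.1] [-0.03, 0.06, 0.02]
[-11.5, 0.6, 33.1] [-0.03, 0.06, 0.02]
[-11.5, 0.6, 33.1] [-0.03, 0.06, 0.02]
[-11.6, 0.6, 33.1] [-0.03, 0.06, 0.02]
[-11.6, 0.6, 33.1] [-0.03, 0.06, 0.02]
[-11.6, 0.5, 33.1] [-0.03, 0.06, 0.02]
[-11.7, 0.5, 33.1] [-0.03, 0.06, 0.02]
```

View pics/t13.png

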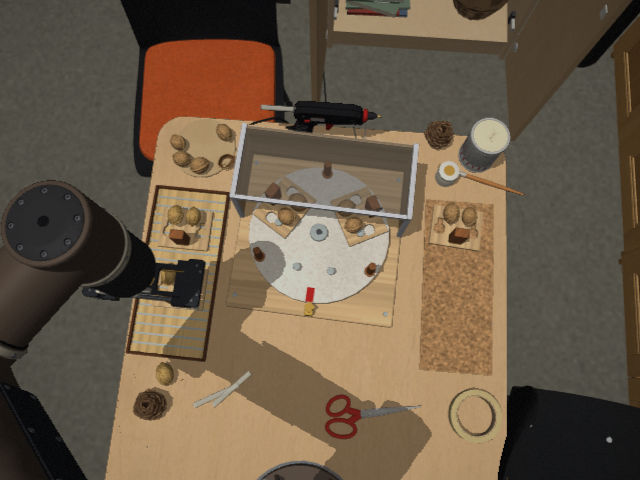

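View pics/o13.png

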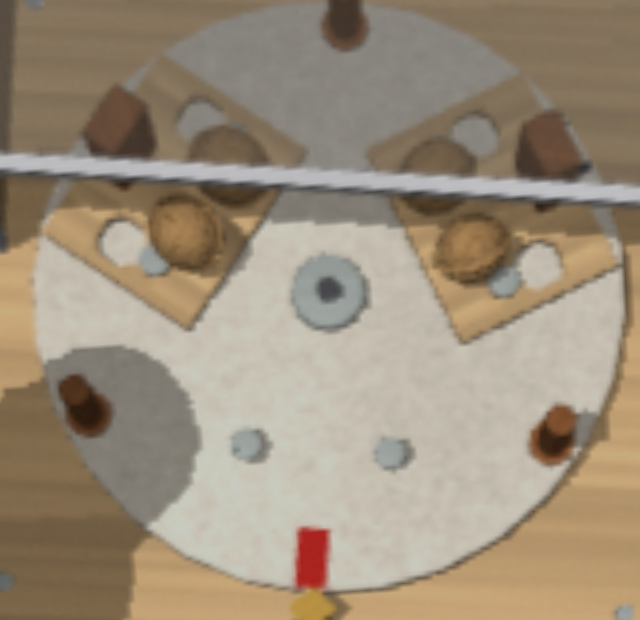

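Emit:
move_arm --deltas '[{"dp": [-11,0.8,33],"rotation": [-0.1,0,0.1]},{"dp": [-11,0.8,33],"rotation": [-0.1,0,0.1]},{"dp": [-11,0.8,33],"rotation": [-0.1,0,0.1]},{"dp": [-11,0.8,33],"rotation": [-0.1,0,0]},{"dp": [-11,0.8,33],"rotation": [-0.1,0,0]}]'

```text
t: 33.32
eef_pos: [0.4778, 0.1158, 0.1636]
ee_rot: [-1.58, 0.011, 3.126]
force: [0.5, 0.7, -0.1]
width: 0.0877
```

Emit:
move_arm --deltas '[{"dp": [-11,0.8,33],"rotation": [0,0,0]},{"dp": [-11,0.8,33],"rotation": [0,0,0]},{"dp": [-11,0.8,33],"rotation": [0,0,0]},{"dp": [-11,0.8,33],"rotation": [0,0,0]},{"dp": [-11,0.8,33],"rotation": [0,0,0]}]'

```text
t: 33.73
eef_pos: [0.5316, -0.0584, 0.1636]
ee_rot: [-1.583, 0.017, 3.129]
force: [0.5, -0.1, -0.6]
width: 0.0877
```

```bash
python3 - <<'E'
from h import *
st()
plan(.5983,-.2887,.14,177.2)
E
```

```text
t 33.73 p [531.6 -58.4 163.6] rpy [-90.7   1.  179.3] F [ 0.5 -0.1 -0.6] w 87.7 q [ 0.25  0.15 -0.37 -0.01 -1.03  1.31]
rows 7 total rv [ 0.7  2.1 -1. ] d mm [  66.7 -230.3  -23.6]
[-9.9, 3.1, 32.8] [0.1, 0.3, -0.14]
[-10.1, 3.2, 32.8] [0.1, 0.3, -0.14]
[-10.2, 3.2, 32.7] [0.1, 0.3, -0.14]
[-10.4, 3.2, 32.6] [0.1, 0.3, -0.14]
[-10.6, 3.3, 32.6] [0.1, 0.3, -0.14]
[-10.8, 3.3, 32.5] [0.1, 0.3, -0.14]
[-10.9, 3.3, 32.5] [0.1, 0.3, -0.14]
```

Emit:
move_arm --deltas '[{"dp": [-10,2,33],"rotation": [0.2,0.3,-0.3]},{"dp": [-10,2,33],"rotation": [0.2,0.3,-0.3]},{"dp": [-10,2,33],"rotation": [0.2,0.3,-0.3]},{"dp": [-10.5,2,33],"rotation": [0,0.3,0]},{"dp": [-10.5,2,33],"rotation": [0,0.3,0]}]'

```text
t: 34.15
eef_pos: [0.5801, -0.2341, 0.1572]
ee_rot: [-1.573, 0.006, 3.102]
force: [0.8, 1.0, 0.4]
width: 0.0876
```

Emit:
move_arm --deltas '[{"dp": [-10.5,2,30],"rotation": [0,0.2,0]},{"dp": [-6,2,20],"rotation": [0,0.2,0]},{"dp": [0,0,0],"rotation": [0,0,0]}]'

```text
t: 34.4
eef_pos: [0.595, -0.2936, 0.1535]
ee_rot: [-1.572, 0.005, 3.09]
force: [0.3, 0.3, 0.5]
width: 0.0877
```

```bash
python3 - <<'E'
from h import *
st()
f,W=grab("top","t14")
blobs(f,W,.066,.08,(.3,.7),(-.42,-.2),40)
plan(.5983,-.2887,.12,177.2)
E
```

```text
t 34.40 p [ 595.  -293.6  153.5] rpy [-90.    0.3 177. ] F [0.3 0.3 0.5] w 87.7 q [-0.17  0.37 -0.09 -0.   -1.1   1.69]
px [461 233] n 147 med [ 0.5978 -0.2878  0.0718] rect [ 598.5 -288.5   30.1   20.7   85.1] rgb [109.  70.  42.]
rows 1 total rv [ 0.1 -0.2 -0.3] d mm [  3.6   3.7 -33.6]
[-3.2, 33.7, -3.9] [0.06, -0.15, -0.29]
```

Emit:
move_arm --deltas '[{"dp": [-3.2,20,-4],"rotation": [0,0.5,-0.3]},{"dp": [0,28,0],"rotation": [0,0,0]},{"dp": [0,28,0],"rotation": [0,0,0]},{"dp": [0,25,0],"rotation": [0,0,0]},{"dp": [0,12,0],"rotation": [0,0,0]}]'

```text
t: 34.87
eef_pos: [0.6017, -0.2879, 0.0451]
ee_rot: [-1.57, 0.011, 3.081]
force: [0.3, -0.0, -0.7]
width: 0.0879
```

```bash
python3 - <<'E'
from h import *
st()
plan(.5983,-.2885,.029,176.3)
E
```

```text
t 34.87 p [ 601.7 -287.9   45.1] rpy [-90.    0.7 176.5] F [ 0.3 -0.  -0.7] w 87.9 q [-0.15  0.47 -0.21 -0.   -0.88  1.66]
rows 1 total rv [-0.   0.2 -0.7] d mm [ -3.4  -0.6 -16.1]
[3.5, 16.0, 0.8] [-0.04, 0.21, -0.65]
```

Emit:
move_arm --deltas '[{"dp": [3,10,0.5],"rotation": [0,0.2,-0.6]},{"dp": [0,3,0],"rotation": [0,0,0]},{"dp": [0,0.2,0],"rotation": [0,0,0]},{"dp": [0,0.2,0],"rotation": [0,0,0]}]' --jaw 190

```text
t: 35.2
eef_pos: [0.597, -0.2853, 0.03]
ee_rot: [-1.571, -0.004, 3.079]
force: [-0.1, 0.3, 0.3]
width: 0.0664
```

```bash
python3 - <<'E'
from h import *
st()
plan(.5983,-.2885,.029,176.3)
E
```

```text
t 35.20 p [ 597.  -285.3   30. ] rpy [-90.   -0.2 176.4] F [-0.1  0.3  0.3] w 66.4 q [-0.15  0.49 -0.22  0.   -0.87  1.66]
rows 1 total rv [-0.   0.1  0.2] d mm [ 1.3 -3.2 -1. ]
[-1.5, 1.0, 3.1] [-0.0, 0.14, 0.22]
```

Emit:
move_arm --deltas '[{"dp": [-1,0.5,2.8],"rotation": [0,0,0.2]},{"dp": [0,0,0],"rotation": [0,0,0]},{"dp": [0,0,0],"rotation": [0,0,0]},{"dp": [0,0,0],"rotation": [0,0,0]},{"dp": [0,0.2,0],"rotation": [0,0,0]}]' --jaw 255 --squeeze 40

```text
t: 35.62
eef_pos: [0.6007, -0.2889, 0.034]
ee_rot: [-1.569, 0.007, 3.08]
force: [-0.3, -0.1, 0.9]
width: 0.0333
```

Emit:
move_arm --deltas '[{"dp": [0,0.2,0],"rotation": [0,0,0]},{"dp": [0,0.2,0],"rotation": [0,0,0]},{"dp": [0,0.2,0],"rotation": [0,0,0]}]'

```text
t: 35.87
eef_pos: [0.6009, -0.289, 0.0342]
ee_rot: [-1.569, 0.008, 3.08]
force: [0.3, 1.5, 2.1]
width: 0.0295
```

```bash
python3 - <<'E'
from h import *
st()
E
```

```text
t 35.87 p [ 600.9 -289.    34.2] rpy [-89.9   0.5 176.5] F [0.3 1.5 2.1] w 29.5 q [-0.16  0.48 -0.21  0.   -0.86  1.66]
```

Emit:
move_arm --deltas '[{"dp": [0,-12,0],"rotation": [0,0,-0.2]},{"dp": [0,-25,0],"rotation": [0,0,-0.2]},{"dp": [0,-30,0],"rotation": [0,0,0]},{"dp": [0,-30,0],"rotation": [0,0,0]},{"dp": [5,-18,0],"rotation": [0,0,0]}]'

```text
t: 36.28
eef_pos: [0.5912, -0.2873, 0.1451]
ee_rot: [-1.572, -0.014, 3.079]
force: [1.0, 0.0, -0.5]
width: 0.0298
```

```bash
python3 - <<'E'
from h import *
st();plan(.487,.0115,.16,176.4,n=9)
E
```

```text
t 36.28 p [ 591.2 -287.3  145.1] rpy [-90.1  -0.8 176.4] F [ 1.   0.  -0.5] w 29.8 q [-0.16  0.38 -0.1  -0.   -1.11  1.66]
rows 9 total rv [ 0.1 -0.   0.8] d mm [-104.2  298.8   14.9]
[13.7, -1.4, -32.4] [0.01, -0.0, 0.09]
[13.7, -1.4, -32.4] [0.01, -0.0, 0.09]
[13.7, -1.5, -32.4] [0.01, -0.0, 0.09]
[13.7, -1.5, -32.4] [0.01, -0.0, 0.09]
[13.6, -1.5, -32.4] [0.01, -0.0, 0.09]
[13.6, -1.5, -32.4] [0.01, -0.0, 0.09]
[13.6, -1.6, -32.4] [0.01, -0.0, 0.09]
[13.6, -1.6, -32.4] [0.01, -0.0, 0.09]
[13.6, -1.6, -32.4] [0.01, -0.0, 0.09]
```

Emit:
move_arm --deltas '[{"dp": [30,-6,-5],"rotation": [0,0,0.2]},{"dp": [32,-6,-12],"rotation": [0,0,0.2]},{"dp": [25,-3,-25],"rotation": [0,0,0.2]},{"dp": [10,0,-36],"rotation": [0,0,0]},{"dp": [4,0,-38],"rotation": [0,0,0]}]'

```text
t: 36.7
eef_pos: [0.4959, -0.1681, 0.1644]
ee_rot: [-1.57, 0.002, 3.071]
force: [0.8, 1.7, -0.3]
width: 0.03
```

```bash
python3 - <<'E'
from h import *
st();plan(.487,.0115,.16,176.4)
E
```

```text
t 36.70 p [ 495.9 -168.1  164.4] rpy [-9.00e+01  1.00e-01  1.76e+02] F [ 0.8  1.7 -0.3] w 30.0 q [ 0.05  0.14 -0.38  0.   -1.05  1.45]
rows 5 total rv [-0.  -0.4 -0.1] d mm [ -8.9 179.6  -4.4]
[4.3, 0.9, -35.7] [-0.01, -0.08, -0.03]
[4.2, 0.9, -35.7] [-0.01, -0.08, -0.03]
[4.2, 0.9, -35.7] [-0.01, -0.08, -0.03]
[4.1, 0.9, -35.7] [-0.01, -0.08, -0.03]
[4.1, 0.9, -35.7] [-0.01, -0.08, -0.03]
```

Emit:
move_arm --deltas '[{"dp": [2,0,-36],"rotation": [0,-0.1,0]},{"dp": [3,0,-36],"rotation": [0,-0.1,0]},{"dp": [4,0,-36],"rotation": [0,-0.1,0]},{"dp": [4,0,-33],"rotation": [0,-0.1,0]},{"dp": [3,0,-15],"rotation": [0,0,0]}]'

```text
t: 37.12
eef_pos: [0.4868, -0.0029, 0.1654]
ee_rot: [-1.572, 0.005, 3.077]
force: [0.2, -0.4, -1.8]
width: 0.0296
```

```bash
python3 - <<'E'
from h import *
st();plan(.487,.0115,.11,176.4)
E
```

```text
t 37.12 p [486.8  -2.9 165.4] rpy [-90.1   0.3 176.3] F [ 0.2 -0.4 -1.8] w 29.6 q [ 0.4   0.08 -0.46  0.   -1.04  1.11]
rows 2 total rv [ 0.1 -0.1 -0.3] d mm [  0.2  14.4 -55.4]
[0.5, 27.7, -7.2] [0.04, -0.05, -0.14]
[0.5, 27.7, -7.2] [0.04, -0.05, -0.14]
```

Emit:
move_arm --deltas '[{"dp": [0.5,18,-6],"rotation": [0,0,-0.3]},{"dp": [0.5,22,-4],"rotation": [0,0,0]},{"dp": [0.5,15,0],"rotation": [0,0,0]},{"dp": [0,7,0],"rotation": [0,0,0]}]'

```text
t: 37.45
eef_pos: [0.4873, 0.0136, 0.1044]
ee_rot: [-1.576, 0.006, 3.085]
force: [-0.6, 0.6, -0.7]
width: 0.0296
```

```bash
python3 - <<'E'
from h import *
st();plan(.487,.0115,.085,176.4)
f,W=grab("top","t15")
im=ortho(f,.046,.42,.73,-.15,.17,.0005);cv2.imwrite("pics/o15.png",im)
E
```

```text
t 37.45 p [487.3  13.6 104.4] rpy [-90.3   0.4 176.7] F [-0.6  0.6 -0.7] w 29.6 q [ 0.43  0.14 -0.54 -0.   -0.88  1.08]
rows 1 total rv [ 0.3  0.3 -0.4] d mm [ -0.3  -2.1 -19.4]
[0.3, 19.4, 2.2] [0.3, 0.33, -0.37]
```

View pics/o15.png

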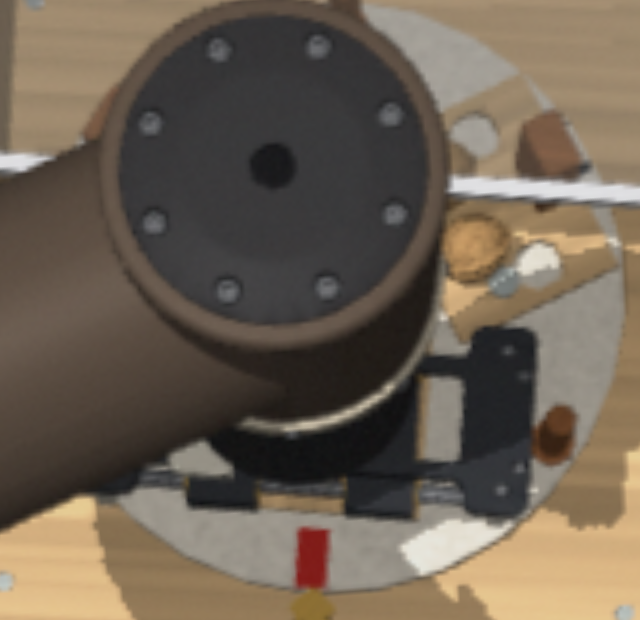

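Table unmoved (red line still at the pointer, pixel (313,558)). Lower.

Emit:
move_arm --deltas '[{"dp": [0.3,12,2],"rotation": [0.3,0.3,-0.3]},{"dp": [0,8,0],"rotation": [0,0,0]},{"dp": [0,6,0],"rotation": [0,0,0]},{"dp": [0,3,0],"rotation": [0,0,0]}]'

```text
t: 37.83
eef_pos: [0.4875, 0.0109, 0.0749]
ee_rot: [-1.57, 0.001, 3.078]
force: [-0.8, -0.6, -1.2]
width: 0.0296
```

```bash
python3 - <<'E'
from h import *
st();plan(.487,.0115,.067,176.4)
E
```

```text
t 37.83 p [487.5  10.9  74.9] rpy [-9.000e+01  1.000e-01  1.764e+02] F [-0.8 -0.6 -1.2] w 29.6 q [ 0.43  0.18 -0.57  0.   -0.82  1.08]
rows 1 total rv [-0.  -0.  -0.1] d mm [-0.5  0.6 -7.9]
[0.6, 7.9, -0.6] [-0.03, -0.02, -0.07]
```

Emit:
move_arm --deltas '[{"dp": [0.5,3,-0.5],"rotation": [0,0,0]},{"dp": [0,3,0],"rotation": [0,0,0]},{"dp": [0,2,0],"rotation": [0,0,0]}]'

```text
t: 38.08
eef_pos: [0.4878, 0.0111, 0.0671]
ee_rot: [-1.571, 0.003, 3.078]
force: [-2.0, 0.6, 3.2]
width: 0.0297
```

```bash
python3 - <<'E'
from h import *
st()
E
```

```text
t 38.08 p [487.8  11.1  67.1] rpy [-90.    0.2 176.4] F [-2.   0.6  3.2] w 29.7 q [ 0.43  0.19 -0.58  0.   -0.8   1.08]
```

Touching the disc at the predicted height. Slide out.

Emit:
move_arm --deltas '[{"dp": [5,0.3,0],"rotation": [0,0,0]},{"dp": [5,0.3,0],"rotation": [0,0,0]},{"dp": [5,0.3,0],"rotation": [0,0,0]}]'

```text
t: 38.33
eef_pos: [0.4747, 0.0127, 0.0673]
ee_rot: [-1.572, 0.007, 3.078]
force: [1.7, 0.7, -1.4]
width: 0.0295
```

Emit:
move_arm --deltas '[{"dp": [3,0.2,0],"rotation": [0,0,0]},{"dp": [2,0.3,0],"rotation": [0,0,0]},{"dp": [2,0.3,0],"rotation": [0,0,0]},{"dp": [1.5,0.3,0],"rotation": [0,0,0]}]'

```text
t: 38.67
eef_pos: [0.4659, 0.0141, 0.0674]
ee_rot: [-1.574, 0.011, 3.08]
force: [5.7, -0.7, -3.5]
width: 0.0294
```

```bash
python3 - <<'E'
from h import *
st()
E
```

```text
t 38.67 p [465.9  14.1  67.4] rpy [-90.2   0.6 176.5] F [ 5.7 -0.7 -3.5] w 29.4 q [ 0.46  0.15 -0.63  0.   -0.77  1.05]
```

Emit:
move_arm --deltas '[{"dp": [0.5,0.3,0.5],"rotation": [0,0,-0.5]},{"dp": [0,0.2,0],"rotation": [0,0,0]},{"dp": [0,0.2,0],"rotation": [0,0,0]},{"dp": [0,0.2,0],"rotation": [0,0,0]},{"dp": [0,0,0],"rotation": [0,0,0]}]' --jaw 40

```text
t: 39.08
eef_pos: [0.4634, 0.0132, 0.0659]
ee_rot: [-1.573, -0.002, 3.079]
force: [0.1, -0.4, -0.7]
width: 0.0573
```

Emit:
move_arm --deltas '[{"dp": [0,-5,0],"rotation": [0,0,0]},{"dp": [0,-20,0],"rotation": [0,0,0]},{"dp": [0,-30,0],"rotation": [0,0,0]},{"dp": [0,-35,0],"rotation": [0,0,0]},{"dp": [0,-25,-35],"rotation": [0,0,0]}]'

```text
t: 39.5
eef_pos: [0.4598, 0.0423, 0.1789]
ee_rot: [-1.565, -0.018, 3.074]
force: [1.4, -0.1, -0.6]
width: 0.0738
```

Emit:
move_arm --deltas '[{"dp": [0,-5,-40],"rotation": [0,0,0]},{"dp": [0,0,-40],"rotation": [0,0,0]},{"dp": [0,0,-40],"rotation": [0,0,0]},{"dp": [0,0,-40],"rotation": [0,0,0]},{"dp": [0,0,-40],"rotation": [0,0,0]}]'

```text
t: 39.92
eef_pos: [0.4765, 0.248, 0.1953]
ee_rot: [-1.574, -0.005, 3.066]
force: [1.2, -0.6, -0.4]
width: 0.0741
```

```bash
python3 - <<'E'
from h import *
st()
f,W=grab("top","t16");grab("side","s16")
blobs(f,W,.066,.08,(.3,.7),(-.42,.42),40)
print("tops 90-112");blobs(f,W,.09,.115,(.3,.7),(-.42,.42),30)
im=ortho(f,.046,.42,.73,-.15,.17,.0005);cv2.imwrite("pics/o16.png",im)
E
```

```text
t 39.92 p [476.5 248.  195.3] rpy [-90.2  -0.3 175.7] F [ 1.2 -0.6 -0.4] w 74.1 q [ 0.84  0.14 -0.3  -0.01 -1.13  0.66]
px [287 216] n 124 med [0.6023 0.0719 0.0756] rect [608.1  73.9  37.3  34.7  84.9] rgb [88.  68.5 44. ]
px [298 208] n 42 med [0.6252 0.0498 0.0709] rect [625.1  51.7  31.7   8.7  86.6] rgb [75.  58.  38.5]
px [345 214] n 44 med [ 0.6198 -0.0463  0.0732] rect [619.6 -45.   31.5   6.9  84.2] rgb [78. 61. 40.]
px [353 226] n 160 med [ 0.5941 -0.0646  0.0759] rect [597.9 -65.2  31.7  34.1  65.7] rgb [130.5 101.   66. ]
px [305 262] n 152 med [0.5094 0.0282 0.0759] rect [515.8  28.5  36.   38.8  46.4] rgb [116.   92.   60.5]
px [324 264] n 170 med [ 0.5092 -0.0112  0.0756] rect [512.7 -10.3  35.6  34.   33.1] rgb [128.  99.  65.]
px [171 296] n 154 med [0.4219 0.2906 0.0738] rect [422.1 291.8  31.1  20.1  87.7] rgb [133.  85.  50.]
tops 90-112
px [256 249] n 44 med [0.5263 0.127  0.0952] rect [525.8 126.9  13.8  13.4  76.4] rgb [80. 50. 29.]
px [372 267] n 46 med [ 0.5079 -0.1061  0.0956] rect [ 508.  -105.6   13.1   15.1   35. ] rgb [126.   80.5  48. ]
px [310 284] n 162 med [0.4637 0.0132 0.105 ] rect [464.5  13.5  29.8  20.5  85. ] rgb [136.  86.  51.]
```

View pics/o16.png

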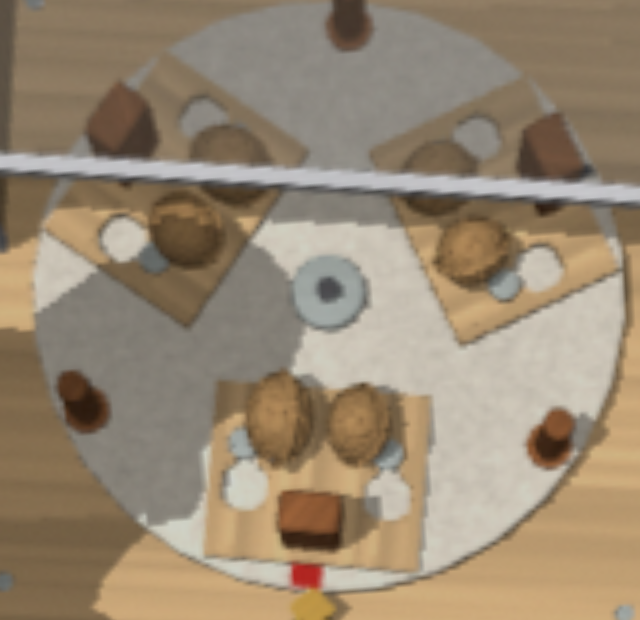

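View pics/s16.png

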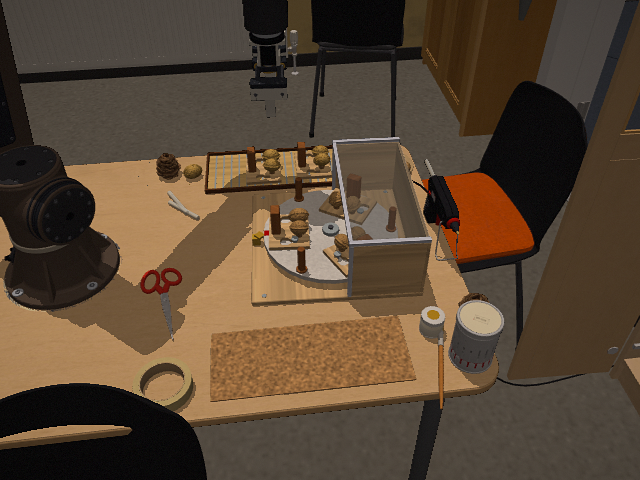

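```bash
python3 - <<'E'
from h import *
f,W=grab("side","s17");g,V=grab("top","t17")
for nm,(bx,by) in (("g1",(.550,.297)),("g2",(.422,.2915))):
  for n,w in(("side",W),("top",V)):
    m=(abs(w[...,0]-(bx+.028))<.042)&(abs(w[...,1]-by)<.052)&(w[...,2]>.008)&(w[...,2]<.019)
    q=w[m]
    if len(q)<50: print(nm,n,len(q));continue
    for _ in range(3):
        c,*_r=np.linalg.lstsq(np.c_[q[:,:2],np.ones(len(q))],q[:,2],rcond=None);r=q[:,2]-np.c_[q[:,:2],np.ones(len(q))]@c;q=q[abs(r)<.002]
    print(nm,n,len(q),"tilt",np.round(c[:2],3),"z",np.round(np.median(q[:,2]),4))
blobs(g,V,.066,.08,(.3,.7),(.2,.42),40)
print("dowels etc");blobs(g,V,.09,.115,(.3,.7),(-.15,.15),30)
T=g["pixels"];cv2.imwrite("pics/tr17.png",cv2.resize(T[170:360,120:240,::-1],None,fx=3,fy=3))
E
```

```text
g1 side 244 tilt [-0.006 -0.006] z 0.0123
g1 top 198 tilt [-0.002 -0.003] z 0.0123
g2 side 256 tilt [-0.004 -0.002] z 0.0125
g2 top 544 tilt [-0.007  0.002] z 0.0122
px [171 296] n 152 med [0.4218 0.2912 0.0735] rect [421.9 292.4  31.1  20.2  86. ] rgb [132.  84.  50.]
dowels etc
px [256 250] n 46 med [0.5252 0.1269 0.0945] rect [526.2 127.1  14.8  12.7   5.6] rgb [79.5 51.  29. ]
px [372 267] n 47 med [ 0.5081 -0.1062  0.0949] rect [ 508.3 -105.6   12.7   15.6   49.6] rgb [127.  81.  48.]
px [310 284] n 165 med [0.4636 0.0132 0.1047] rect [464.7  13.4  29.5  20.5  85.5] rgb [136.  86.  51.]
```

View pics/s17.png

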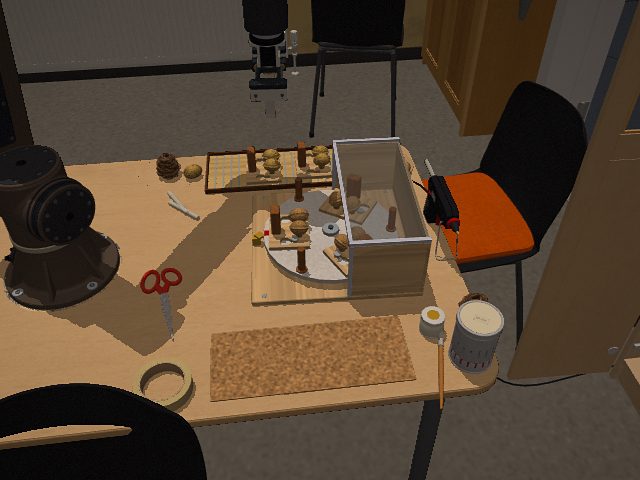

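```bash
python3 - <<'E'
from station import arm
print(arm.job_done())
E
```

```text
the job is handed in; nothing more can be done
None
```

The changeover is finished and handed in at about 40 s. Both gold carriers are in the drying tray. All three plain carriers are locked on their own stations, and the red-marked station is at the pointer. The arm was clear of everything at hand-in, and I never went near the paint jar.

Last checks:
- **Gold carriers:** both lie flat in the tray, with tilt below 0.01 rad from the depth images.
- **Plain carriers:** each was slid outward until the arm stopped against resistance.
  - **Front carrier:** its block measured within about 1.5 mm of home.
  - **Rear two carriers:** the roof blocked a depth reading of their blocks. I judged them from the pictures only. Their visible studs sit in the narrow slots and their plate corners are at the home radius to about 1 mm. One visible stud-to-hole spacing read about 2 mm shorter than the others, which I put down to measurement error.
- **Turntable:** still between the last pictures. The final lock-in turned it about 1° from the pointer, so home point 1 is about 2 mm from the mark, against the 8 mm limit. I left it there.

I did not turn the first gold carrier exactly to the pointer before lifting it off. I unlocked it about 12° away, where it was clear of the hood.

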